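Restock the carton rack and lock it for transport

ROBOT

A 7-joint arm with a two-finger parallel gripper is mounted at the origin on the work surface. World frame = base frame: x ahead of the robot, y to its left, z up, the work surface at z = 0. Lengths are in m, angles in rad, forces in N, time in s.
With the tool pointing down it reaches from about 0.425 to 0.875 m from the base axis. Payload 4.7 kg.
Tool frame: the origin (TCP) lies on the centre line of the jaws, within the pads' length; the fingertips stand 19 mm ahead of it and the grasp point (between the pads) is the TCP (ctrl.nose_length is the distance from the TCP to the fingertips, in m); z points along the fingers, x is the direction in which the jaws open and shut, and the axes are right-handed (so a half turn about z gives the same grasp; the last joint's range is limited). The gripper opens to 87 mm and grips with 3 to 60 N. Pads are 19 mm wide; open, the fingers measure 117 mm over their backs; the gripper's body (75 mm by 190 mm) begins 51 mm behind the grasp point.
Start: joints at [-1.138, 0.321, -0.07, 1.45, 0.023, 1.371, -0.057], TCP at [0.264, 0.594, 0.242] pointing down, gripper open.
Joint ranges: [-2.86, 2.86], [-0.3, 2.09], [-1.38, 1.24], [0.06, 2.45], [-1.56, 4.7], [0.09, 2.05], [-2.69, 2.69]. Speed limits (rad/s): [2.57, 2.57, 3.14, 3.14, 3.14, 3.14, 3.14].

INTERFACE

Orientations are given as a rotation vector (axis times angle).
In Python, from bench import ctrl gives the robot as it stands. The module is installed in compiled form; this text tells all that it offers.
- The arm moves only by the shell command python3 -m crank 'ROWS' [OPENING] [FORCE]. ROWS is a JSON object of lists of equal length, an entry for each row: "dp": the shift along the tool's x, y, z in cm, a list of three; "delta_rot": the turn, a rotation vector about the tool's x, y, z in rad, a list of three. In form: {"dp": [[x, y, z], ...], "delta_rot": [[rx, ry, rz], ...]}. A call has exactly 8 rows; each row shifts and turns the commanded pose from where the row before left it, along the tool's axes as they then stand; what a row does not reach is not made up. A row lasts 1/10 s, in which the tool goes at most 50 mm and 8.59 degrees, less where a joint would pass 70% of its speed; a pose out of reach is approached as far as the arm can. A call with a gripper value outside its range is refused whole. OPENING is the finger opening in cm, from 0 to 8.7, set as the call begins (- or left out, the last holds). The fingers move at their own pace and stop on an object; FORCE is the grip in N (left out, the last holds). Time passes only in rows, so rows that do not move let the fingers close, or fill a call up. It gives the time, the measured TCP pose, the force and the opening at its end, in the units of the state.
- ctrl.get_state(): the state, without advancing time (a new reading comes with each control period).
- ctrl.get_image(name): name is "scene" or "top" or "wrist"; returns the picture (384x512x3 uint8, blue, green, red); there is no depth.
- ctrl.camera_info(name): a dict with "camera_matrix" (3x3 intrinsics, pixels), "xyz" and "orientation" of the camera in the world. Camera axes: x right, y down, z forward; pixel columns grow to the right and rows downward; lengths in m; the calibration is good to about 2 mm. The wrist camera is an equidistant fisheye: a pixel r from the principal point sees the ray r / f radians off the axis. A picture is of the moment at which its call begins: read the wrist's pose just before it. camera_info takes no time and is no camera call; for the wrist camera it gives the pose at the moment of the call.
- ctrl.close_job(): hands the job in, once; it reports no verdict.
The state is a dict: "time": time; "joint_positions": joint angles; "qd": joint speeds; "joint_torque": joint torques, N m; "position": TCP position; "tool_rot": TCP orientation; "ft_force": force on the tool from outside, world axes, zero at the start; "torque": the same for the moment, N m; "grip_width": opening from 0.0 (shut) to 1.0 (fully open).
Only numpy, scipy, OpenCV 4.12 (cv2) and the standard library are available. Lean on these libraries where they do the work, as an engineer would, in place of code of your own. Each camera call takes 0.05 s, during which the arm holds its last target.

TASK

Get the green rack ready for transport: slide its red lock fully open, lift the cover plate off its pins and lay it flat on the desk, then push the cartons in the row apart and stand every carton that waits on the desk in the row, upright on the rack's floor and close beside the carton with the same colour band, with no other carton between them and hardly any gap. When all are in, seat the cover plate flat on its pins again and slide the lock fully home over it. Keep all the other cartons standing in the row and leave the tape roll, the mug and the notepad where they are.

Things in the scene. Friction and masses are not known exactly. Their poses are not given: they have to be found in the camera images.
- rack: Green transport rack fixed to the desk, open at front, back and top. Origin on the desk under the middle of the row; x across the row (away from the robot at yaw 0), y along it towards the lock, z up. Row 286 mm long, between end walls with inner faces at y = -143 and 143 mm, walls 24 mm thick, 84 mm wide, top at z 95 mm.
- row_floor (a point): Middle of the rack's floor (z 8 mm), axes as the rack's. Along the floor's front and back run low lips with inner faces at x = -34 and 34 mm, 5 mm thick, only 10 mm higher than the floor. Beyond the +y end wall the lock's block, 64 mm wide in x, top at z 105 mm, reaches from y = 172 to 255 mm.
- pin_lock_end (a point): Round top of the upright steel pin (8 mm thick, 14 mm above the wall) on the end wall beside the lock, at rack (24, 155, 109) mm. The like pin on the other end wall is at rack (-24, -155, 109) mm.
- lock (a joint): Lock slide on its block: 0 m = fully open (end stop, tongue 14 mm clear of the cover), 0.045 m = fully home (end stop, tongue 31 mm over the seated cover's end, which then cannot be lifted). It slides along the rack's y, the value growing towards the row (rack -y); friction 2.5 N, no spring. It starts at 0.030 to 0.045, over the cover.
- lock_grip (a point): Centre of the lock's red grip block: 22 mm wide (rack x), 30 mm long (rack y), 36 mm high, its top 16 mm above this point; it stands on a steel tongue plate (26 x 70 x 8 mm, top 20 mm below this point). At lock value 0 the point is at rack (0, 232, 133) mm.
- cover_grip (a point): Centre of the black grip block (20 mm in x, 70 in y, 40 high) on the loose aluminium cover plate (0.35 kg, 76 x 334 x 6 mm, y the long way, underside 26 mm below this point). Two 15 mm square holes at (24, 155) and (-24, -155) mm go over the pins; a half turn fits too. Starts seated, flat on the end walls: this point at rack (0, 0, 121) mm.
- red_kept_c (a point): Centre (half-way up) of the carton with the red band that starts in the rack's row: 60 mm in x, 36 mm in y, 80 mm high, about 0.25 kg, its weight in the lowest 20 mm, standing; red band round its top 26 mm and a small white label on top. In the row its x is along the rack's x; it can be gripped across x, or pushed, and slid along the row.
- red_new_c (a point): Centre (half-way up) of the carton with the red band that waits standing on the desk, the same in size and look as its mate in the rack (60 mm in its x, 36 mm in its y, 80 mm high, about 0.25 kg). Two or three of the four waiting cartons are present; None when absent.
- yellow_kept_c (a point): Centre (half-way up) of the carton with the yellow band that starts in the rack's row: 60 mm in x, 36 mm in y, 80 mm high, about 0.25 kg, its weight in the lowest 20 mm, standing; yellow band round its top 26 mm and a small white label on top. In the row its x is along the rack's x; it can be gripped across x, or pushed, and slid along the row.
- yellow_new_c (a point): Centre (half-way up) of the carton with the yellow band that waits standing on the desk, the same in size and look as its mate in the rack (60 mm in its x, 36 mm in its y, 80 mm high, about 0.25 kg). Two or three of the four waiting cartons are present; None when absent.
- blue_kept_c (a point): Centre (half-way up) of the carton with the blue band that starts in the rack's row: 60 mm in x, 36 mm in y, 80 mm high, about 0.25 kg, its weight in the lowest 20 mm, standing; blue band round its top 26 mm and a small white label on top. In the row its x is along the rack's x; it can be gripped across x, or pushed, and slid along the row.
- blue_new_c (a point): Centre (half-way up) of the carton with the blue band that waits standing on the desk, the same in size and look as its mate in the rack (60 mm in its x, 36 mm in its y, 80 mm high, about 0.25 kg). Two or three of the four waiting cartons are present; None when absent.
- white_kept_c (a point): Centre (half-way up) of the carton with the white band that starts in the rack's row: 60 mm in x, 36 mm in y, 80 mm high, about 0.25 kg, its weight in the lowest 20 mm, standing; white band round its top 26 mm and a small white label on top. In the row its x is along the rack's x; it can be gripped across x, or pushed, and slid along the row.
- white_new_c (a point): Centre (half-way up) of the carton with the white band that waits standing on the desk, the same in size and look as its mate in the rack (60 mm in its x, 36 mm in its y, 80 mm high, about 0.25 kg). Two or three of the four waiting cartons are present; None when absent.
- tape: Bystander: roll of brown parcel tape lying flat, 100 mm across, 48 mm high; origin at the centre of its underside.
- mug: Bystander: blue mug, 80 mm across, 95 mm high; origin at the centre of its underside.
- notepad: Bystander: white notepad with a black edge, 80 x 130 x 18 mm; origin at the centre of its underside.
Not all that is in view belongs to the job. What is shaped like the part that bears yellow_new_c but pink is not meant.

How it is judged:
On the way, in this order (a step that is already met when the one before it is completed fails the run):
1. the lock is slid fully open (within 4 mm of its stop) while the cover is on its pins (value of joint lock below 0.004 m and z of cover_grip in the frame of rack between 0.116 and 0.125 m and x of cover_grip in the frame of rack between -0.008 and 0.008 m and y of cover_grip in the frame of rack between -0.008 and 0.008 m and angle between the y axis of cover_grip and the y axis of rack, either way round below 0.08 rad and angle between cover_grip's own z axis and vertical below 0.06 rad), for 0.2 s.
2. the cover plate lies flat on the desk, right way up and let go (height (world z) of cover_grip below 0.034 m and angle between cover_grip's own z axis and vertical below 0.08 rad and linear speed of cover below 0.03 m/s and contact force between the fingers and cover below 0.1 N), for 0.2 s.
3. every waiting carton stands in the row close beside its mate (x of red_new_c in the frame of rack between -0.01 and 0.01 m and z of red_new_c in the frame of rack between 0.044 and 0.053 m and angle between each of red_new_c, yellow_new_c, blue_new_c, white_new_c, red_kept_c, yellow_kept_c, blue_kept_c, white_kept_c's own z axis and vertical below 0.12 rad and x of yellow_new_c in the frame of rack between -0.01 and 0.01 m and z of yellow_new_c in the frame of rack between 0.044 and 0.053 m and x of blue_new_c in the frame of rack between -0.01 and 0.01 m and z of blue_new_c in the frame of rack between 0.044 and 0.053 m and x of white_new_c in the frame of rack between -0.01 and 0.01 m and z of white_new_c in the frame of rack between 0.044 and 0.053 m and x of red_kept_c in the frame of rack between -0.01 and 0.01 m and z of red_kept_c in the frame of rack between 0.044 and 0.053 m and x of yellow_kept_c in the frame of rack between -0.01 and 0.01 m and z of yellow_kept_c in the frame of rack between 0.044 and 0.053 m and x of blue_kept_c in the frame of rack between -0.01 and 0.01 m and z of blue_kept_c in the frame of rack between 0.044 and 0.053 m and x of white_kept_c in the frame of rack between -0.01 and 0.01 m and z of white_kept_c in the frame of rack between 0.044 and 0.053 m and horizontal distance between red_new_c and red_kept_c below 0.062 m and horizontal distance between yellow_new_c and yellow_kept_c below 0.062 m and horizontal distance between blue_new_c and blue_kept_c below 0.062 m and horizontal distance between white_new_c and white_kept_c below 0.062 m and linear speed of each of red_new, yellow_new, blue_new, white_new below 0.03 m/s and contact force between the fingers and red_new below 0.1 N and contact force between the fingers and yellow_new below 0.1 N and contact force between the fingers and blue_new below 0.1 N and contact force between the fingers and white_new below 0.1 N), for 0.2 s.
4. the cover plate is seated on its pins again, the lock still open (z of cover_grip in the frame of rack between 0.116 and 0.125 m and x of cover_grip in the frame of rack between -0.008 and 0.008 m and y of cover_grip in the frame of rack between -0.008 and 0.008 m and angle between the y axis of cover_grip and the y axis of rack, either way round below 0.08 rad and angle between cover_grip's own z axis and vertical below 0.06 rad and value of joint lock below 0.013 m), for 0.2 s.
5. the lock is fully home (value of joint lock above 0.041 m), for 0.2 s.
At the end, for the whole second after the job is handed in: Lock within 4 mm of its closed stop; cover flat on the rack over both pins (8 mm, 0.06 rad); every carton upright (0.12 rad) on the rack floor, within 10 mm of the row's middle line; each added carton's centre within 62 mm of its mate's (gap under 26 mm); all at rest (value of joint lock above 0.041 m and z of cover_grip in the frame of rack between 0.116 and 0.125 m and x of cover_grip in the frame of rack between -0.008 and 0.008 m and y of cover_grip in the frame of rack between -0.008 and 0.008 m and angle between the y axis of cover_grip and the y axis of rack, either way round below 0.08 rad and angle between cover_grip's own z axis and vertical below 0.06 rad and x of red_new_c in the frame of rack between -0.01 and 0.01 m and z of red_new_c in the frame of rack between 0.044 and 0.053 m and angle between each of red_new_c, yellow_new_c, blue_new_c, white_new_c, red_kept_c, yellow_kept_c, blue_kept_c, white_kept_c's own z axis and vertical below 0.12 rad and x of yellow_new_c in the frame of rack between -0.01 and 0.01 m and z of yellow_new_c in the frame of rack between 0.044 and 0.053 m and x of blue_new_c in the frame of rack between -0.01 and 0.01 m and z of blue_new_c in the frame of rack between 0.044 and 0.053 m and x of white_new_c in the frame of rack between -0.01 and 0.01 m and z of white_new_c in the frame of rack between 0.044 and 0.053 m and x of red_kept_c in the frame of rack between -0.01 and 0.01 m and z of red_kept_c in the frame of rack between 0.044 and 0.053 m and x of yellow_kept_c in the frame of rack between -0.01 and 0.01 m and z of yellow_kept_c in the frame of rack between 0.044 and 0.053 m and x of blue_kept_c in the frame of rack between -0.01 and 0.01 m and z of blue_kept_c in the frame of rack between 0.044 and 0.053 m and x of white_kept_c in the frame of rack between -0.01 and 0.01 m and z of white_kept_c in the frame of rack between 0.044 and 0.053 m and horizontal distance between red_new_c and red_kept_c below 0.062 m and horizontal distance between yellow_new_c and yellow_kept_c below 0.062 m and horizontal distance between blue_new_c and blue_kept_c below 0.062 m and horizontal distance between white_new_c and white_kept_c below 0.062 m and linear speed of each of red_new, yellow_new, blue_new, white_new, cover below 0.03 m/s); the robot touches nothing.
It fails at once if the tape is pushed more than 40 mm (distance of tape from where it was at the start of the episode above 0.04 m).
It fails at once if the mug is pushed more than 40 mm (distance of mug from where it was at the start of the episode above 0.04 m).
It fails at once if the notepad is pushed more than 40 mm (distance of notepad from where it was at the start of the episode above 0.04 m).
Of red_new, yellow_new, blue_new, white_new only 2 to 3 are there at a start; the rules pass over those that are not, and their reading is None.
At some moment in a run one of red_new, yellow_new, blue_new, white_new may be knocked a few centimetres aside while the robot is not near it.
It also fails if it takes over 210 s, if anything falls off the work surface, if the arm or the gripper's body presses on something with over 40 N, if the wrist force passes 120 N, or if a joint passes its speed limit or range.

## Working session

There is one attempt and no reset: what is moved stays moved. The work goes in short steps, Python scripts to look and compute and a shell command to move; the robot and the scene stay as the last step left them, time stands still between calls to the robot, and variables do not carry over. Pictures are saved under pics/ and viewed, and the job is handed in when it is done.

```bash
ls; mkdir -p pics; python3 - <<'E'
from bench import ctrl
import cv2
print(ctrl.get_state())
for n in ["scene","top","wrist"]:
    print(n,ctrl.camera_info(n))
    cv2.imwrite(f"pics/a_{n}.png",ctrl.get_image(n))
E
```

```text
pics
{'time': 0.0, 'joint_positions': array([-1.13790636,  0.32181463, -0.07008896,  1.45169582,  0.02261894,
        1.37079073, -0.05689767]), 'qd': array([-0.00029963,  0.00021662, -0.00041353, -0.00106715,  0.0005846 ,
       -0.00023865,  0.00017234]), 'joint_torque': array([-7.83417418e-04, -4.91287494e+01, -4.04645959e-01, -3.12534571e+01,
       -6.39746315e-02,  4.38052998e-02,  1.84674118e-04]), 'position': array([0.26416005, 0.59332687, 0.2404565 ]), 'tool_rot': array([ 2.63369105e+00,  1.71058275e+00, -2.42588511e-03]), 'ft_force': array([-0.47927694,  0.5030465 , -0.29126873]), 'torque': array([ 0.01985816, -0.04457129,  0.05815942]), 'grip_width': 0.9989970381850779}
scene {'camera_matrix': array([[367.32398405,   0.        , 262.76995058],
       [  0.        , 367.32398405, 187.66376902],
       [  0.        ,   0.        ,   1.        ]]), 'xyz': array([ 1.48136127, -0.08179127,  0.74256385]), 'orientation': array([-1.76937573, -1.50673632,  0.7669881 ])}
top {'camera_matrix': array([[352.71804587,   0.        , 255.0997854 ],
       [  0.        , 352.71804587, 193.74037615],
       [  0.        ,   0.        ,   1.        ]]), 'xyz': array([0.46057   , 0.05112126, 1.11637913]), 'orientation': array([-2.16877584,  2.13585262, -0.12669782])}
wrist {'camera_matrix': array([[297.31863964,   0.        , 258.91595989],
       [  0.        , 297.31863964, 190.76217167],
       [  0.        ,   0.        ,   1.        ]]), 'xyz': array([0.19586305, 0.623182  , 0.38425019]), 'orientation': array([2.43663956, 1.58166895, 0.21256328])}
```

View pics/a_scene.png

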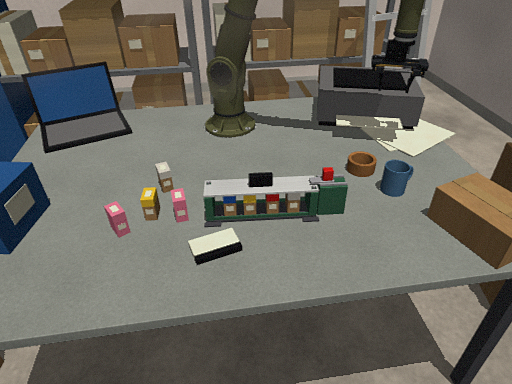

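View pics/a_top.png

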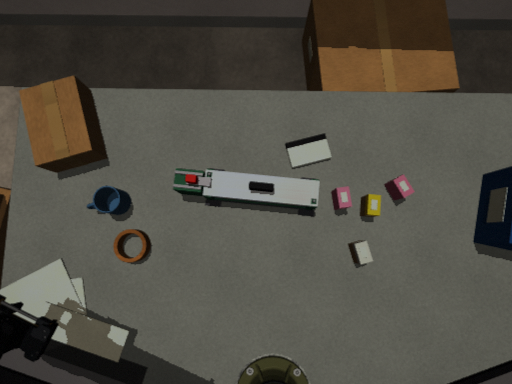

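View pics/a_wrist.png

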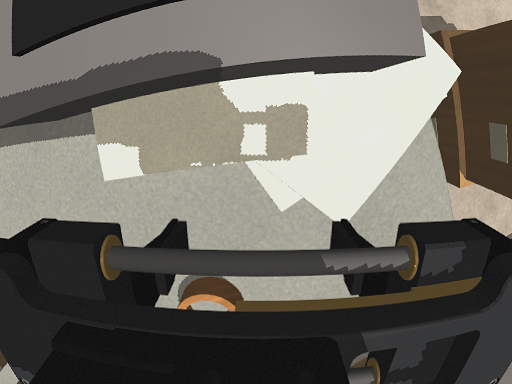

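Scene: the row, from the scene camera, shows bands blue, yellow, red, white. Waiting candidates in the top view are yellow (374,205), white (362,253), and pink at (343,197) and (402,188). I'll crop in close to check the pinks against red.

```bash
cat > h.py <<'E'
from bench import ctrl
import cv2, numpy as np
from scipy.spatial.transform import Rotation as R
def cast(n,uv,z,info=None):
    i=info or ctrl.camera_info(n);K=i["camera_matrix"];M=R.from_rotvec(i["orientation"]).as_matrix()
    uv=np.atleast_2d(np.array(uv,float))
    a=(uv-[K[0,2],K[1,2]])/K[0,0]
    if n=="wrist":
        th=np.linalg.norm(a,axis=1);s=np.where(th>1e-9,np.sin(th)/np.maximum(th,1e-9),1)
        d=np.c_[a*s[:,None],np.cos(th)]
    else: d=np.c_[a,np.ones(len(a))]
    d=d@M.T; o=np.array(i["xyz"])
    return o+d*((z-o[2])/d[:,2])[:,None]
def proj(n,P,info=None):
    i=info or ctrl.camera_info(n);K=i["camera_matrix"];M=R.from_rotvec(i["orientation"]).as_matrix()
    p=(np.atleast_2d(P)-i["xyz"])@M
    if n=="wrist":
        r=np.linalg.norm(p[:,:2],axis=1);th=np.arctan2(r,p[:,2]);q=p[:,:2]/r[:,None]*th[:,None]
    else: q=p[:,:2]/p[:,2:]
    return q*K[0,0]+[K[0,2],K[1,2]]
def comps(img,lo,hi,amin=8):
    h=cv2.cvtColor(img,cv2.COLOR_BGR2HSV);m=cv2.inRange(h,np.array(lo),np.array(hi))
    n,l,s,c=cv2.connectedComponentsWithStats(m)
    return m,l,[(k,s[k].tolist(),c[k].round(1).tolist()) for k in range(1,n) if s[k,4]>=amin]
def tool():
    s=ctrl.get_state();return s,np.array(s["position"]),R.from_rotvec(s["tool_rot"]).as_matrix()
def to(P,yaw=None):
    """dp (cm) in tool axes to reach P; turn of tool x to world dir yaw (mod pi)"""
    s,p,M=tool();print("t",s["time"],"pos",p.round(4),"dp cm",(M.T@(np.array(P)-p)*100).round(2),"F",s["ft_force"].round(1),"g",s["grip_width"])
    tx=np.arctan2(M[1,0],M[0,0]);print("toolx yaw",tx.round(3),"tilt",M[:,2].round(3),"q",s["joint_positions"].round(2))
    if yaw is not None:
        d=(yaw-tx+np.pi/2)%np.pi-np.pi/2
        print("rz (tool)",-d)
E
python3 - <<'E'
from h import *
t=cv2.imread("pics/a_top.png");s=cv2.imread("pics/a_scene.png")
a=cv2.resize(t[160:280,165:425],None,fx=3,fy=3,interpolation=2)
b=cv2.resize(s[155:245,95:350],None,fx=3,fy=3,interpolation=2)
cv2.imwrite("pics/b1.png",a);cv2.imwrite("pics/b2.png",b)
hs=cv2.cvtColor(s,cv2.COLOR_BGR2HSV)
for uv in [(328,174),(273,200),(118,225),(115,208),(181,197),(181,210)]: print(uv,s[uv[1],uv[0]],hs[uv[1],uv[0]])
E
```

```text
(328, 174) [ 20  17 136] [179 223 136]
(273, 200) [  9  12 116] [  1 235 116]
(118, 225) [150 174 178] [ 26  40 178]
(115, 208) [196 224 222] [ 32  32 224]
(181, 197) [148 135 217] [175  96 217]
(181, 210) [114 115 158] [  1  71 158]
```

View pics/b1.png

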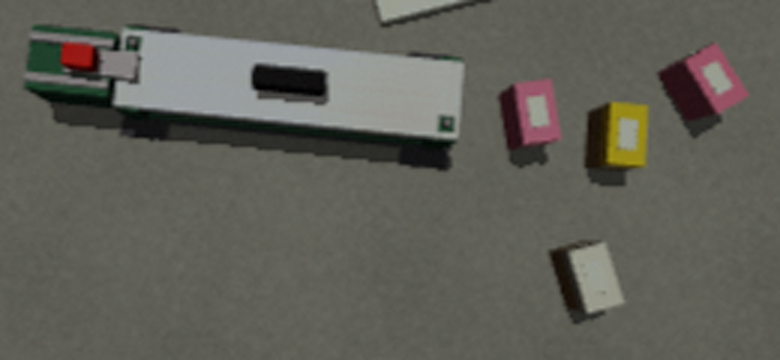

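View pics/b2.png

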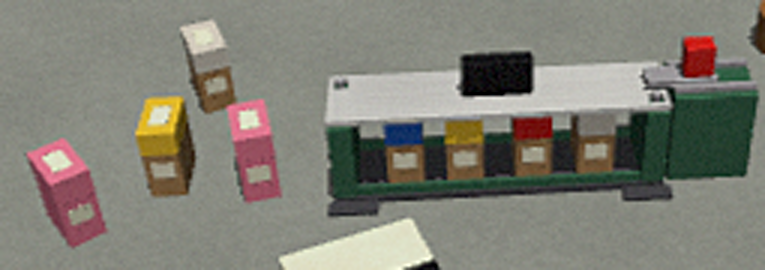

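The pinks are pink all over, so they're decoys. The waiting cartons are yellow at (374,205) and white at (362,253). Next, measure the rack and cartons from the top view.

```bash
python3 - <<'E'
from h import *
t=cv2.imread("pics/a_top.png")
hs=cv2.cvtColor(t,cv2.COLOR_BGR2HSV)
roi=np.zeros(t.shape[:2],np.uint8);roi[160:225,200:325]=1
m=cv2.inRange(hs,(0,0,150),(179,60,255))*roi
c=max(cv2.findContours(m,0,2)[0],key=cv2.contourArea)
W=cast("top",c[:,0,:].astype(float),0.101)
r=cv2.minAreaRect((W[:,:2]*1000).astype(np.float32));print("cover",r, "long dir")
# red
for nm,lo,hi,z in [("red",(0,150,90),(8,255,255),.149),("red2",(172,150,90),(179,255,255),.149),("yel",(20,150,100),(35,255,255),.08)]:
    _,_,cs=comps(t,lo,hi)
    for k in cs: print(nm,k,cast("top",k[2],z)[0].round(4))
# black grip
roi=np.zeros(t.shape[:2],np.uint8);roi[175:200,240:285]=1
m=cv2.inRange(hs,(0,0,0),(179,255,50))*roi
c=max(cv2.findContours(m,0,2)[0],key=cv2.contourArea);print("grip",cv2.minAreaRect(c),cast("top",cv2.minAreaRect(c)[0],.13))
roi=np.zeros(t.shape[:2],np.uint8);roi[235:270,345:380]=1
m=cv2.inRange(hs,(0,0,130),(179,70,255))*roi
c=max(cv2.findContours(m,0,2)[0],key=cv2.contourArea)
print("white",cv2.minAreaRect(c)); W=cast("top",c[:,0,:].astype(float),0.08);print(cv2.minAreaRect((W[:,:2]*1000).astype(np.float32)))
roi=np.zeros(t.shape[:2],np.uint8);roi[190:220,360:390]=1
m=cv2.inRange(hs,(0,0,130),(179,255,255))*roi
c=max(cv2.findContours(m,0,2)[0],key=cv2.contourArea)
print("yellow",cv2.minAreaRect(c)); W=cast("top",c[:,0,:].astype(float),0.08);print(cv2.minAreaRect((W[:,:2]*1000).astype(np.float32)))
for u in [(343,197),(402,187)]:print("pink",cast("top",u,.08))
print("note",cast("top",(309,152),.018),"tape",cast("top",(131,246),.048),"mug",cast("top",(113,200),.09))
E
```

```text
cover ((608.4605712890625, 44.066253662109375), (329.3018493652344, 73.1323471069336), 85.11184692382812) long dir
red (1, [185, 174, 11, 8, 75], [190.2, 177.9]) [0.6248 0.2417 0.149 ]
yel (1, [367, 194, 14, 22, 183], [373.5, 204.2]) [ 0.5659 -0.288   0.08  ]
grip ((261.0247497558594, 186.7524871826172), (24.477916717529297, 8.05980110168457), 5.710593223571777) [[0.60560621 0.04401342 0.13      ]]
white ((363.5000305175781, 252.0), (21.187259674072266, 11.70042610168457), 71.56504821777344)
((426.4599304199219, -255.5481719970703), (59.65510177612305, 34.09626007080078), 17.397157669067383)
yellow ((374.0, 204.0), (20.0, 12.0), 90.0)
((566.386962890625, -289.5205993652344), (35.20112228393555, 59.43257522583008), 88.3605728149414)
pink [[ 0.58593369 -0.19877665  0.08      ]]
pink [[ 0.61833906 -0.37352454  0.08      ]]
note [[ 0.73609176 -0.10794733  0.018     ]] tape [[0.43204465 0.43158655 0.048     ]] mug [[0.56581826 0.47763363 0.09      ]]
```

```bash
python3 - <<'E'
from h import *
to((.6248,.2417,.25),-.085)
E
```

```text
t 0.15 pos [0.2642 0.5935 0.2407] dp cm [-17.48  47.25  -0.9 ] F [-0.5 -0.3  0.4] g 0.9999406308858926
toolx yaw 1.152 tilt [-0.    -0.001 -1.   ] q [-1.14  0.32 -0.07  1.45  0.02  1.37 -0.06]
rz (tool) 1.2370606758937865
```

```bash
python3 -m crank '{"dp":[[-1,3,0],[-1.5,4,0],[-1.5,4,0],[-1.5,4,0],[-1.5,4,0],[-1.5,4,0],[-1.5,4,0],[-1.5,4,0]],"delta_rot":[[0,0,0],[0,0,0],[0,0,0],[0,0,0],[0,0,0],[0,0,0],[0,0,0],[0,0,0]]}' 6 20
python3 -m crank '{"dp":[[-1.5,4,0],[-1.5,4,0],[-1.5,4,0],[-1.5,3.5,0],[0,0,0],[0,0,0],[0,0,0],[0,0,0]],"delta_rot":[[0,0,0.14],[0,0,0.14],[0,0,0.14],[0,0,0.14],[0,0,0.14],[0,0,0.14],[0,0,0.14],[0,0,0.14]]}' 
python3 - <<'E'
from h import *
to((.6248,.2417,.25),-.085)
E
```

```text
time: 0.95
position: [0.5017, 0.3613, 0.2414]
tool_rot: [-2.635, -1.711, 0.0]
ft_force: [0.5, 0.5, 0.1]
grip_width: 0.691
time: 1.75
position: [0.5902, 0.2253, 0.2412]
tool_rot: [3.141, 0.041, -0.001]
ft_force: [-0.4, -0.3, -0.6]
grip_width: 0.69
t 1.75 pos [0.5902 0.2253 0.2412] dp cm [ 3.5  -1.55 -0.89] F [-0.4 -0.3 -0.6] g 0.6897869822097605
toolx yaw 0.026 tilt [-0.001 -0.    -1.   ] q [-0.68  0.29  0.34  1.51 -0.1   1.36 -0.31]
rz (tool) 0.11097448988279779
```

```bash
python3 -m crank '{"dp":[[0.9,-0.4,0],[0.9,-0.4,0],[0.9,-0.4,0],[0.8,-0.4,0],[0,0,0],[0,0,0],[0,0,0],[0,0,0]],"delta_rot":[[0,0,0],[0,0,0],[0,0,0],[0,0,0],[0,0,0.055],[0,0,0.055],[0,0,0],[0,0,0]]}' 4.5
python3 - <<'E'
from h import *
i=ctrl.camera_info("wrist");im=ctrl.get_image("wrist");cv2.imwrite("pics/c.png",im)
to((.6248,.2417,.25),-.085)
for r,z in [((0,198.6),.149)]:
    pass
print(i["xyz"]); print(proj("wrist",[[.6248,.2417,.149],[.608,.044,.141]],i))
E
```

```text
time: 2.55
position: [0.6252, 0.2428, 0.2414]
tool_rot: [3.139, -0.12, -0.0]
ft_force: [0.8, 0.2, -0.3]
grip_width: 0.52
t 2.6 pos [0.6251 0.2428 0.2415] dp cm [-0.02  0.11 -0.85] F [0.2 0.4 0.8] g 0.5161407070351179
toolx yaw -0.076 tilt [-0. -0. -1.] q [-0.67  0.37  0.35  1.41 -0.13  1.38 -0.4 ]
rz (tool) 0.00855555566440147
[0.62933381 0.31566528 0.38505196]
[[260.46816602 200.2089568 ]
 [258.71190084 359.65046376]]
```

View pics/c.png

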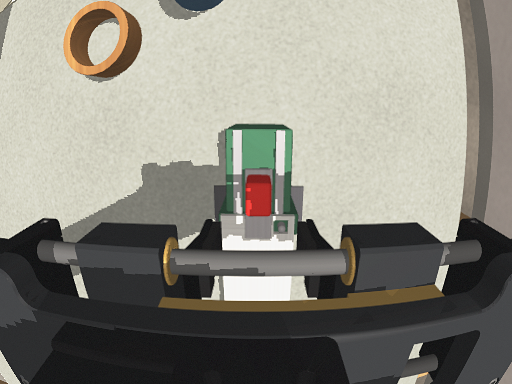

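```bash
python3 - <<'E'
from h import *
im=cv2.imread("pics/c.png");i=ctrl.camera_info("wrist")
hs=cv2.cvtColor(im,cv2.COLOR_BGR2HSV)
c=im[120:245,205:310];cv2.imwrite("pics/c2.png",cv2.resize(c,None,fx=5,fy=4.5,interpolation=2))
m=cv2.inRange(hs,(0,150,60),(10,255,255))|cv2.inRange(hs,(170,150,60),(179,255,255));m[:100]=0
for r in range(168,222,4):
    x=np.where(m[r])[0]; x=x[(x>200)&(x<320)]
    if len(x):print(r,x.min(),x.max(),im[r,258])
for r in (130,150,170,200):
    x=np.where((hs[r,:,0]>50)&(hs[r,:,0]<95)&(hs[r,:,1]>60))[0];x=x[(x>200)&(x<310)]
    a,b=x.min(),x.max();print(r,a,b,cast("wrist",[(a,r),(b+1,r)],.105,i)[:,:2].round(4).tolist())
E
```

```text
176 248 268 [ 28  32 121]
180 247 269 [ 28  31 122]
184 246 270 [ 39  42 172]
188 246 270 [ 41  44 179]
192 246 270 [ 40  44 177]
196 246 270 [ 40  45 178]
200 246 270 [ 39  42 177]
204 246 270 [ 40  44 176]
208 246 270 [ 38  44 176]
212 245 270 [ 40  43 177]
130 226 291 [[0.5968, 0.2993], [0.6587, 0.2945]]
150 226 291 [[0.595, 0.2802], [0.6576, 0.2754]]
170 226 290 [[0.593, 0.2608], [0.6556, 0.256]]
200 224 291 [[0.5878, 0.2308], [0.6551, 0.2256]]
```

View pics/c2.png

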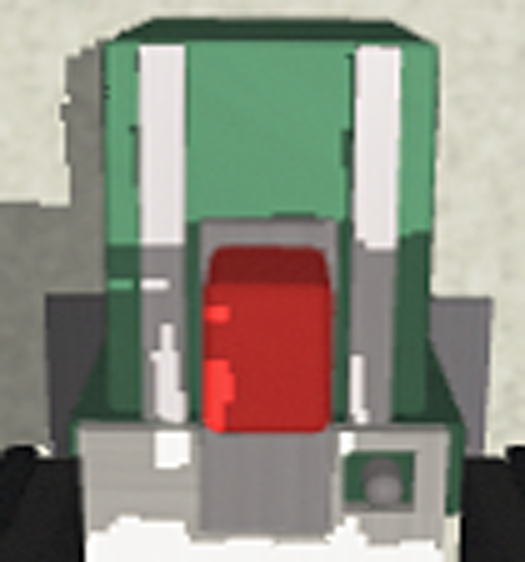

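```bash
python3 - <<'E'
from h import *
i=ctrl.camera_info("wrist")
print(cast("wrist",[(258.5,183),(258.5,199.3),(258.5,215.6),(246,199),(271,199)],.149,i)[:,:2].round(4))
pin=cast("wrist",[(281.6,227)],.109,i);print(pin)
psi=-.085
for psi in (-.075,-.085):
    c,s=np.cos(psi),np.sin(psi);Rm=np.array([[c,-s],[s,c]])
    print("rack origin",pin[0,:2]-Rm@[.024,.155], cast("wrist",[(258.5,199.3)],.149,i)[0,:2]-Rm@[0,.1985])
E
```

```text
[[0.6242 0.2565]
 [0.6231 0.2426]
 [0.622  0.2282]
 [0.6128 0.2436]
 [0.6335 0.242 ]]
[[0.64299351 0.19928147 0.109     ]]
rack origin [0.60744688 0.04651552] [0.60827126 0.04462353]
rack origin [0.60592102 0.04687862] [0.60629261 0.04478216]
```

```bash
python3 -m crank '{"dp":[[-0.15,0,1],[0,0,2],[0,0,2],[0,0,2],[0,0,2],[0,0,1.5],[0,0,0],[0,0,0]],"delta_rot":[[0,0,0.005],[0,0,0],[0,0,0],[0,0,0],[0,0,0],[0,0,0],[0,0,0],[0,0,0]]}' 4.5
python3 -m crank '{"dp":[[0,0,0],[0,0,0],[0,0,0],[0,0,0],[0,0,0],[0,0,0],[0,0,0],[0,0,0]],"delta_rot":[[0,0,0],[0,0,0],[0,0,0],[0,0,0],[0,0,0],[0,0,0],[0,0,0],[0,0,0]]}' 1.5 20
```

```text
time: 3.4
position: [0.6234, 0.2428, 0.1366]
tool_rot: [3.139, -0.13, -0.0]
ft_force: [1.2, -0.2, -0.1]
grip_width: 0.517
time: 4.2
position: [0.6244, 0.2429, 0.1373]
tool_rot: [-3.138, 0.131, -0.004]
ft_force: [5.6, 0.2, 2.1]
grip_width: 0.248
```

```bash
python3 -m crank '{"dp":[[0,-0.5,0],[0,-0.5,0],[0,-0.6,0],[0,-0.6,0],[0,-0.6,0],[0,-0.4,0],[0,-0.3,0],[0,0,0]],"delta_rot":[[0,0,0],[0,0,0],[0,0,0],[0,0,0],[0,0,0],[0,0,0],[0,0,0],[0,0,0]]}' 
python3 - <<'E'
from h import *
to((.6,.2,.25),-.085)
E
```

```text
time: 5.0
position: [0.6273, 0.2764, 0.1372]
tool_rot: [3.137, -0.132, 0.002]
ft_force: [3.6, -4.4, 5.4]
grip_width: 0.249
t 5.0 pos [0.6273 0.2764 0.1372] dp cm [ -2.06   7.87 -11.26] F [ 3.6 -4.4  5.4] g 0.24859042161445916
toolx yaw -0.084 tilt [ 0.001 -0.002 -1.   ] q [-0.7   0.47  0.33  1.49 -0.15  1.21 -0.43]
rz (tool) 0.00118233335409057
```

```bash
python3 -m crank '{"dp":[[0,-0.1,0],[0,-0.1,0],[0,0,0],[0,-0.1,0],[0,-0.1,0],[0,0,0],[0,0,0],[0,0,0]],"delta_rot":[[0,0,0],[0,0,0],[0,0,0],[0,0,0],[0,0,0],[0,0,0],[0,0,0],[0,0,0]]}' 
```

```text
time: 5.8
position: [0.6273, 0.2765, 0.1372]
tool_rot: [3.132, -0.135, -0.001]
ft_force: [1.0, -10.0, 7.7]
grip_width: 0.254
```

```bash
python3 -m crank '{"dp":[[0,0.4,0],[0,0,0],[0,0,0],[0,0,0],[0,0,-2],[0,0,-3],[0,0,-3],[0,0,-1]],"delta_rot":[[0,0,0],[0,0,0],[0,0,0],[0,0,0],[0,0,0],[0,0,0],[0,0,0],[0,0,0]]}' 4.5
python3 -m crank '{"dp":[[0,1,0],[0,3,0],[0,3,0],[0,3,0],[0,1,0],[0,0,0],[0,0,0],[0,0,0]],"delta_rot":[[0,0,0],[0,0,0],[0,0,0],[0,0,0],[0,0,0],[0,0,0],[0,0,0],[0,0,0]]}'
python3 - <<'E'
from h import *
i=ctrl.camera_info("wrist");im=ctrl.get_image("wrist");cv2.imwrite("pics/d.png",im)
im=ctrl.get_image("top");cv2.imwrite("pics/d_top.png",im)
to((.6083,.0453,.126),-.082)
E
```

```text
time: 6.6
position: [0.6272, 0.279, 0.2301]
tool_rot: [-3.136, 0.129, -0.006]
ft_force: [-0.2, -0.1, 0.3]
grip_width: 0.52
time: 7.4
position: [0.6167, 0.1706, 0.226]
tool_rot: [-3.138, 0.125, 0.001]
ft_force: [-0.1, 0.2, 0.1]
grip_width: 0.517
t 7.5 pos [0.6169 0.17   0.2262] dp cm [ 0.14 12.51 10.01] F [-0.5  0.3 -0.6] g 0.5196469732744822
toolx yaw -0.08 tilt [-0.  0. -1.] q [-0.61  0.32  0.38  1.51 -0.12  1.34 -0.3 ]
rz (tool) 0.0016894416679966717
```

View pics/d.png

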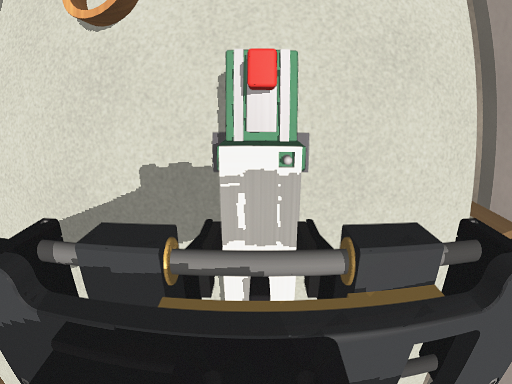

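```bash
python3 - <<'E'
from h import *
i=ctrl.camera_info("wrist");im=cv2.imread("pics/d.png")
cv2.imwrite("pics/d2.png",cv2.resize(im[130:180,205:315],None,fx=7,fy=7,interpolation=0))
pin=cast("wrist",[(288,160)],.109,i);print(pin)
lk=cast("wrist",[(262,71)],.149,i);print(lk)
hs=cv2.cvtColor(im,cv2.COLOR_BGR2HSV)
c=cast("wrist",[(219.5,147),(302.5,144)],.101,i);print("cover corners",c)
E
```

```text
[[0.64344287 0.19659925 0.109     ]]
[[0.62583233 0.27163093 0.149     ]]
cover corners [[0.5825887  0.21238073 0.101     ]
 [0.65836151 0.20905797 0.101     ]]
```

View pics/d2.png

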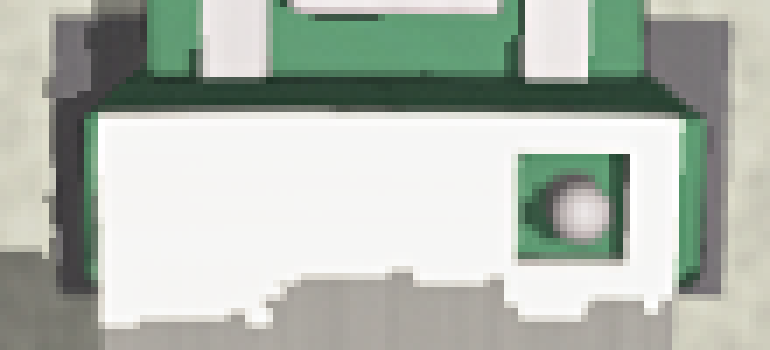

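```bash
python3 -m crank '{"dp":[[0,2,0],[0,3,0],[0,3,0],[0,3,0],[0,1.6,0],[0,0,0],[0,0,2],[0,0,2]],"delta_rot":[[0,0,0],[0,0,0],[0,0,0],[0,0,0],[0,0,0],[0,0,0],[0,0,0],[0,0,0]]}' 4.5
python3 - <<'E'
from h import *
i=ctrl.camera_info("wrist");im=ctrl.get_image("wrist");cv2.imwrite("pics/e.png",im)
to((.607,.0445,.127),-.082)
E
```

```text
time: 8.3
position: [0.6074, 0.0447, 0.1867]
tool_rot: [-3.137, 0.127, -0.003]
ft_force: [-0.5, 1.0, -0.3]
grip_width: 0.514
t 8.35 pos [0.605  0.0446 0.1824] dp cm [ 0.23 -0.    5.54] F [-1.7  0.7 -2.5] g 0.5151049529366071
toolx yaw -0.08 tilt [-0.005  0.    -1.   ] q [-0.48  0.28  0.44  1.65 -0.12  1.24 -0.1 ]
rz (tool) 0.0016109180490080366
```

View pics/e.png

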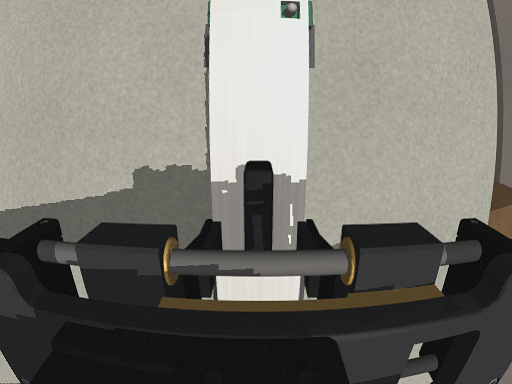

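```bash
python3 -m crank '{"dp":[[0,0,1.5],[0,0,1.5],[0,0,1.5],[0,0,1],[0,0,0],[0,0,0],[0,0,0],[0,0,0]],"delta_rot":[[0,0,0],[0,0,0],[0,0,0],[0,0,0],[0,0,0],[0,0,0],[0,0,0],[0,0,0]]}' 4.5
python3 -m crank '{"dp":[[0,0,0],[0,0,0],[0,0,0],[0,0,0],[0,0,0],[0,0,0],[0,0,0],[0,0,0]],"delta_rot":[[0,0,0],[0,0,0],[0,0,0],[0,0,0],[0,0,0],[0,0,0],[0,0,0],[0,0,0]]}' 1.2 30
```

```text
time: 9.15
position: [0.6073, 0.0424, 0.1324]
tool_rot: [-3.138, 0.131, -0.002]
ft_force: [-0.9, -0.2, -0.1]
grip_width: 0.515
time: 9.95
position: [0.6067, 0.0425, 0.1316]
tool_rot: [-3.139, 0.13, -0.0]
ft_force: [-0.4, 0.1, 0.5]
grip_width: 0.228
```

```bash
python3 -m crank '{"dp":[[0,0,-0.5],[0,0,-1],[0,0,-1.5],[0,0,-1.5],[0,0,-1.5],[0,0,-1.5],[0,0,-1.5],[0,0,0]],"delta_rot":[[0,0,0],[0,0,0],[0,0,0],[0,0,0],[0,0,0],[0,0,0],[0,0,0],[0,0,0]]}'
python3 -m crank '{"dp":[[-1,0,0],[-2,0,0],[-2.5,0,0],[-2.5,0,0],[-2.5,0,0],[-2,0,0],[-1,0,0],[0,0,0]],"delta_rot":[[0,0,0],[0,0,0],[0,0,0],[0,0,0],[0,0,0],[0,0,0],[0,0,0],[0,0,0]]}'
python3 - <<'E'
from h import *
im=ctrl.get_image("top");cv2.imwrite("pics/f_top.png",im)
to((.473,.0555,.0366),-.082)
E
```

```text
time: 10.75
position: [0.6084, 0.0425, 0.2249]
tool_rot: [-3.138, 0.13, -0.008]
ft_force: [0.9, -0.4, -4.1]
grip_width: 0.231
time: 11.55
position: [0.4707, 0.0539, 0.2211]
tool_rot: [-3.138, 0.129, 0.002]
ft_force: [0.7, 0.4, -3.9]
grip_width: 0.231
t 11.6 pos [0.472  0.0537 0.2214] dp cm [ 0.08 -0.18 18.48] F [ 0.4 -0.3 -5.2] g 0.23076806745828646
toolx yaw -0.082 tilt [ 0.  0. -1.] q [-0.58 -0.06  0.39  1.91  0.02  1.28 -0.27]
rz (tool) -0.0004952274924630018
```

View pics/f_top.png

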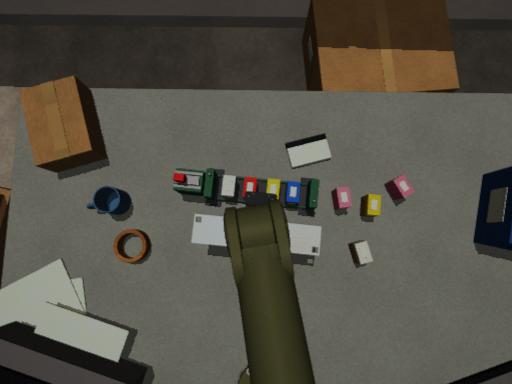

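```bash
python3 -m crank '{"dp":[[0,0,1.5],[0,0,2.5],[0,0,3],[0,0,3],[0,0,3],[0,0,2.5],[0,0,1.5],[0,0,0]],"delta_rot":[[0,0,0],[0,0,0],[0,0,0],[0,0,0],[0,0,0],[0,0,0],[0,0,0],[0,0,0]]}'
python3 -m crank '{"dp":[[0,0,0.4],[0,0,0.4],[0,0,0.3],[0,0,0.2],[0,0,0],[0,0,0],[0,0,0],[0,0,0]],"delta_rot":[[0,0,0],[0,0,0],[0,0,0],[0,0,0],[0,0,0],[0,0,0],[0,0,0],[0,0,0]]}'
```

```text
time: 12.4
position: [0.4711, 0.0528, 0.0491]
tool_rot: [3.136, -0.131, -0.007]
ft_force: [-0.5, -0.1, -4.6]
grip_width: 0.228
time: 13.2
position: [0.4724, 0.0537, 0.0387]
tool_rot: [-3.139, 0.13, -0.001]
ft_force: [1.2, -0.0, -3.9]
grip_width: 0.225
```

```bash
python3 -m crank '{"dp":[[0,0,0.1],[0,0,0.1],[0,0,0.1],[0,0,0],[0,0,0],[0,0,0],[0,0,0],[0,0,0]],"delta_rot":[[0,0,0],[0,0,0],[0,0,0],[0,0,0],[0,0,0],[0,0,0],[0,0,0],[0,0,0]]}'
```

```text
time: 14.0
position: [0.4723, 0.0537, 0.0366]
tool_rot: [-3.138, 0.13, 0.001]
ft_force: [-3.4, -1.3, 5.5]
grip_width: 0.224
```

```bash
python3 -m crank '{"dp":[[0,0,0],[0,0,0],[0,0,0],[0,0,-2],[0,0,-4],[0,0,-4.5],[0,0,-4.5],[0,0,-4]],"delta_rot":[[0,0,0],[0,0,0],[0,0,0],[0,0,0],[0,0,0],[0,0,0],[0,0,0],[0,0,0]]}' 6
python3 -m crank '{"dp":[[0,2,0],[0,4,0],[1.2,5,0],[1.2,5,0],[1.2,5,0],[1.2,5,0],[1.2,4,0],[1,3,0]],"delta_rot":[[0,0,0],[0,0,0],[0,0,0],[0,0,0],[0,0,0],[0,0,0],[0,0,0],[0,0,0]]}' 8.7
python3 - <<'E'
from h import *
to((.566,-.29,.25),1.5)
im=ctrl.get_image("top");cv2.imwrite("pics/g_top.png",im);
cv2.imwrite("pics/g_top2.png",cv2.resize(im[150:280,160:420],None,fx=3,fy=3,interpolation=2))
im=ctrl.get_image("wrist");cv2.imwrite("pics/g_wrist.png",im)
E
```

```text
time: 14.8
position: [0.4725, 0.0536, 0.2281]
tool_rot: [-3.138, 0.131, -0.003]
ft_force: [0.6, 0.0, 0.5]
grip_width: 0.68
time: 15.6
position: [0.5135, -0.2787, 0.2258]
tool_rot: [3.137, -0.134, 0.001]
ft_force: [0.5, -0.2, 1.0]
grip_width: 1.001
t 15.6 pos [ 0.5135 -0.2787  0.2258] dp cm [ 5.32  0.68 -2.41] F [ 0.5 -0.2  1. ] g 1.0010974978565943
toolx yaw -0.085 tilt [ 0.001 -0.002 -1.   ] q [-0.2   0.23  0.76  1.67 -0.16  1.31  0.5 ]
rz (tool) 1.556133584634594
```

View pics/g_top2.png

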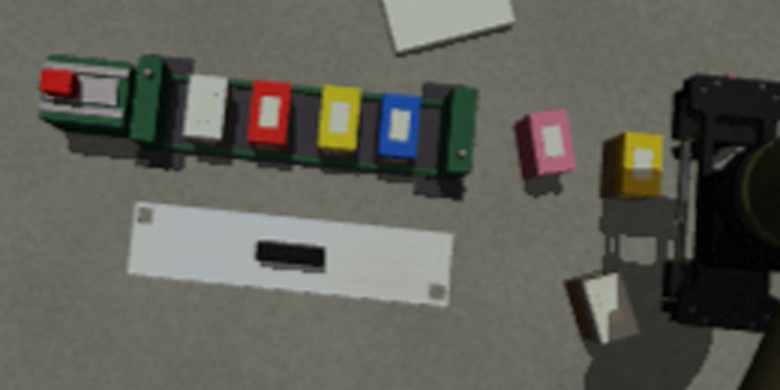

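View pics/g_wrist.png

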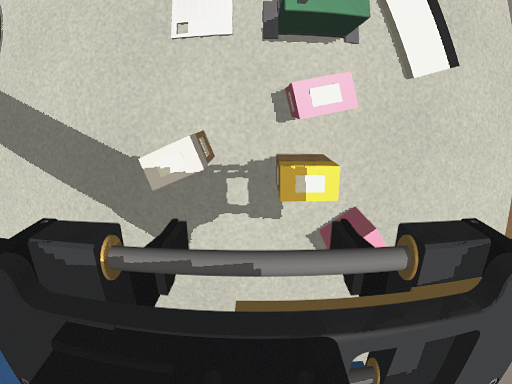

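```bash
cat >> h.py <<'E'
RK=np.array([.607,.0445]);PSI=-.082
def rk(P):
    c,s=np.cos(PSI),np.sin(PSI);return (np.atleast_2d(P)[:,:2]-RK)@np.array([[c,-s],[s,c]])*1000
def wd(x,y):
    c,s=np.cos(PSI),np.sin(PSI);return RK+np.array([[c,-s],[s,c]])@np.array([x,y])/1000
E
python3 - <<'E'
from h import *
im=cv2.imread("pics/g_top.png")
p=cast("top",[(209.7,173.7),(314,201)],.109);print(p);d=p[0]-p[1]
print("len",np.hypot(*d[:2]),"mid",p.mean(0)[:2],"psi",np.arctan2(d[1],d[0])-np.arctan2(310,48))
print("pins rk",rk(p))
hs=cv2.cvtColor(im,cv2.COLOR_BGR2HSV)
roi=np.zeros(im.shape[:2],np.uint8);roi[165:215,215:310]=255
for nm,lo,hi in [("red",(0,170,100),(8,255,255)),("yel",(20,150,100),(35,255,255)),("blue",(105,150,80),(125,255,255)),("white",(0,0,140),(179,60,255))]:
    m=cv2.inRange(hs,lo,hi)&roi
    if nm=="white": m[:,:220]=0;m[:,242:]=0;m[:172]=0;m[200:]=0
    m=cv2.morphologyEx(m,cv2.MORPH_CLOSE,np.ones((7,7)))
    c=max(cv2.findContours(m,0,2)[0],key=cv2.contourArea)
    W=rk(cast("top",c[:,0,:].astype(float),.088)).astype(np.float32)
    print(nm,cv2.minAreaRect(W))
roi=np.zeros(im.shape[:2],np.uint8);roi[210:260,195:315]=255
m=cv2.inRange(hs,(0,0,110),(179,60,255))&roi
c=max(cv2.findContours(m,0,2)[0],key=cv2.contourArea)
print("cover",cv2.minAreaRect((cast("top",c[:,0,:].astype(float),.006)[:,:2]*1000).astype(np.float32)))
E
```

```text
[[ 0.64479137  0.19333365  0.109     ]
 [ 0.56963574 -0.10859796  0.109     ]]
len 0.31114476407881986 mid [0.60721355 0.04236784] psi -0.09033945216011463
pins rk [[  25.47369685  151.42896994]
 [ -24.69874797 -155.64396927]]
red ((0.6521129608154297, 33.325531005859375), (60.09294891357422, 37.5696907043457), 0.1904095709323883)
yel ((1.5962448120117188, -34.632896423339844), (59.56071090698242, 38.22991943359375), 5.113707542419434)
blue ((-0.4288444519042969, -94.51201629638672), (60.71403503417969, 38.21052932739258), 0.25180473923683167)
white ((1.365030288696289, 96.75410461425781), (34.95928955078125, 59.881248474121094), 89.38594055175781)
cover ((483.1841125488281, 55.223114013671875), (339.4751892089844, 136.70217895507812), 83.78752136230469)
```

```bash
sed -i 's/^RK=.*/RK=np.array([.607,.0437]);PSI=-.083/' h.py; python3 - <<'E'
from h import *
im=cv2.imread("pics/g_wrist.png");i=ctrl.camera_info("wrist")
hs=cv2.cvtColor(im,cv2.COLOR_BGR2HSV)
roi=np.zeros(im.shape[:2],np.uint8);roi[150:210,270:350]=255
m=cv2.inRange(hs,(20,130,110),(35,255,255))&roi
m=cv2.morphologyEx(m,cv2.MORPH_CLOSE,np.ones((25,25)))
m=cv2.morphologyEx(m,cv2.MORPH_OPEN,np.ones((5,5)))
c=max(cv2.findContours(m,0,2)[0],key=cv2.contourArea);print(cv2.boundingRect(c))
print("yel",cv2.minAreaRect((cast("wrist",c[:,0,:].astype(float),.08,i)[:,:2]*1000).astype(np.float32)))
cv2.imwrite("pics/g3.png",cv2.resize(im[110:220,120:370],None,fx=3,fy=3,interpolation=0))
E
```

```text
(279, 161, 61, 40)
yel ((562.2100830078125, -283.23028564453125), (41.08064651489258, 61.0860710144043), 84.59758758544922)
```

View pics/g3.png

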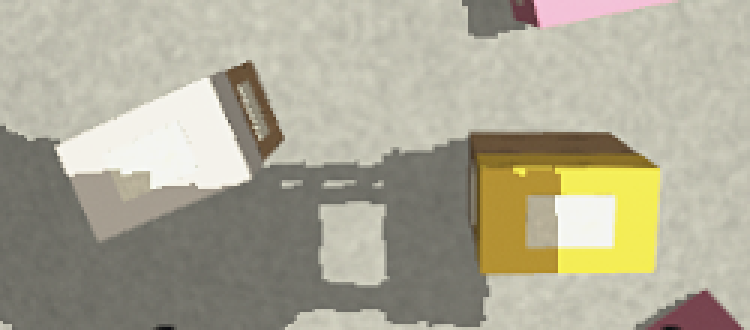

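```bash
python3 - <<'E'
from h import *
i=ctrl.camera_info("wrist")
for n,c in [("yel",[(478,167),(660,168),(655,272),(482,271)]),("white",[(57,150),(210,78),(252,180),(100,242)])]:
    W=cast("wrist",np.array(c)/3+[120,110],.08,i)[:,:2];d=W[[1,2]].mean(0)-W[[0,3]].mean(0)
    print(n,W.mean(0).round(4),"long",np.hypot(*d),"yaw",np.arctan2(d[1],d[0]), "short",np.linalg.norm(W[[2,3]].mean(0)-W[[0,1]].mean(0)))
to((.566,-.286,.2),-.03)
E
```

```text
yel [ 0.5629 -0.2862] long 0.06136716624684951 yaw -0.09349189965763517 short 0.03644617896599349
white [ 0.4236 -0.2534] long 0.060721670003429824 yaw 0.28434254152710325 short 0.03633663995088068
t 15.7 pos [ 0.5129 -0.281   0.2255] dp cm [5.33 0.01 2.55] F [ 0.7 -0.2 -0.7] g 0.9977190401123619
toolx yaw -0.09 tilt [-0.001 -0.004 -1.   ] q [-0.2   0.23  0.76  1.67 -0.16  1.31  0.5 ]
rz (tool) -0.060025628507990314
```

```bash
python3 - <<'E'
from h import *
print(wd(0,-94.5)); to((*wd(0,-94.5),.18),PSI)
E
```

```text
[ 0.5991655  -0.05047468]
t 15.7 pos [ 0.5129 -0.281   0.2255] dp cm [  6.52 -23.75   4.44] F [ 0.7 -0.2 -0.7] g 0.9977190401123619
toolx yaw -0.09 tilt [-0.001 -0.004 -1.   ] q [-0.2   0.23  0.76  1.67 -0.16  1.31  0.5 ]
rz (tool) -0.007025628507990378
```

```bash
python3 -m crank '{"dp":[[1,-2,0],[1.2,-4,0],[1.3,-4.5,0],[1.3,-4.5,0],[1,-4.5,0],[0.7,-3,0],[0,-1.2,0],[0,0,0]],"delta_rot":[[0,0,-0.004],[0,0,0],[0,0,0],[0,0,0],[0,0,0],[0,0,0],[0,0,0],[0,0,0]]}' 8.7
python3 - <<'E'
from h import *
i=ctrl.camera_info("wrist");im=ctrl.get_image("wrist");cv2.imwrite("pics/i.png",im)
np.save("i.npy",np.r_[i["xyz"],i["orientation"]])
to((*wd(0,-94.5),.068),PSI)
E
```

```text
time: 16.5
position: [0.5972, -0.0415, 0.2253]
tool_rot: [-3.139, 0.117, 0.001]
ft_force: [0.2, -0.0, 0.2]
grip_width: 1.001
t 16.55 pos [ 0.5969 -0.0443  0.2255] dp cm [ 0.28  0.58 15.75] F [ 0.3 -0.8  0.5] g 0.9964516503686617
toolx yaw -0.078 tilt [-0.    -0.001 -1.   ] q [-0.5   0.25  0.62  1.63 -0.15  1.32  0.07]
rz (tool) 0.005163387972987765
```

View pics/i.png

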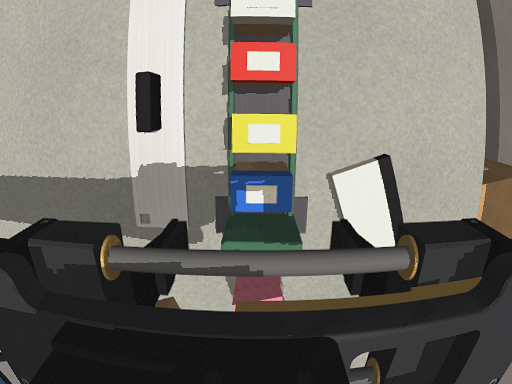

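```bash
cat >> h.py <<'E'
def rowmeas(im,i,zt=.088):
    hs=cv2.cvtColor(im,cv2.COLOR_BGR2HSV);out={}
    for nm,lo,hi in [("red",(0,170,150),(8,255,255)),("yel",(20,120,140),(35,255,255)),("blue",(105,130,90),(125,255,255))]:
        m=cv2.inRange(hs,np.array(lo),np.array(hi));m[:, :200]=0;m[:,330:]=0;m[212:]=0
        m=cv2.morphologyEx(m,cv2.MORPH_CLOSE,np.ones((7,7)))
        for c in cv2.findContours(m,cv2.RETR_EXTERNAL,2)[0]:
            if cv2.contourArea(c)<300: continue
            W=rk(cast("wrist",c[:,0,:]+0.0,zt,i)).astype(np.float32)
            r=cv2.minAreaRect(W);print(nm,cv2.boundingRect(c),np.round(r[0],1),np.round(r[1],1),round(r[2],1))
E
python3 - <<'E'
from h import *
v=np.load("i.npy");i=ctrl.camera_info("wrist");i["xyz"]=v[:3];i["orientation"]=v[3:]
im=cv2.imread("pics/i.png");rowmeas(im,i)
cv2.imwrite("pics/i2.png",cv2.resize(im[0:250,200:325],None,fx=4.8,fy=2.4,interpolation=0))
print("labels R,Y,B",rk(cast("wrist",[(263.5,61),(264,133.5),(261.5,194.5)],.088,i)).round(1).tolist())
E
```

```text
red (230, 42, 66, 39) [-1.9 34.2] [37.  60.6] 90.0
yel (232, 113, 65, 40) [  0.  -34.5] [37.2 60.6] 89.7
blue (230, 171, 63, 41) [ -2.5 -91.9] [60.8 40.9] 0.3
labels R,Y,B [[-1.1, 33.9], [-0.0, -35.1], [-1.8, -95.0]]
```

View pics/i2.png

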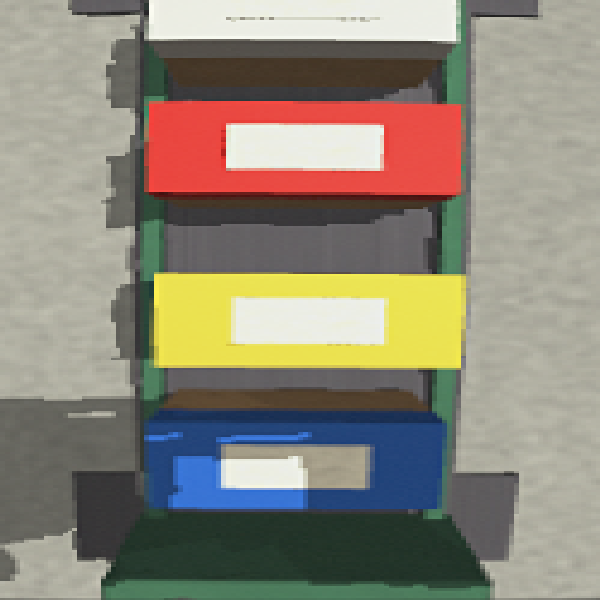

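```bash
python3 - <<'E'
from h import *
v=np.load("i.npy");i=ctrl.camera_info("wrist");i["xyz"]=v[:3];i["orientation"]=v[3:]
print("wall",rk(cast("wrist",[(230,214.6),(292,214.6)],.095,i)).round(1).tolist(),"outer",rk(cast("wrist",[(222,242),(301,242)],.095,i)).round(1).tolist())
print("blue low edge",rk(cast("wrist",[(262,212)],.088,i)).round(1).tolist())
to((*wd(-1,-94.5),.068),PSI)
E
```

```text
wall [[-32.7, -113.8], [28.4, -113.3]] outer [[-41.7, -143.8], [39.0, -143.3]]
blue low edge [[-1.1, -113.2]]
t 16.55 pos [ 0.5969 -0.0443  0.2255] dp cm [ 0.18  0.58 15.75] F [ 0.3 -0.8  0.5] g 0.9964516503686617
toolx yaw -0.078 tilt [-0.    -0.001 -1.   ] q [-0.5   0.25  0.62  1.63 -0.15  1.32  0.07]
rz (tool) 0.005163387972987765
```

```bash
python3 -m crank '{"dp":[[0.2,0.6,0],[0,0,1.5],[0,0,3],[0,0,3],[0,0,3],[0,0,2.5],[0,0,1.5],[0,0,1]],"delta_rot":[[0,0,0.005],[0,0,0],[0,0,0],[0,0,0],[0,0,0],[0,0,0],[0,0,0],[0,0,0]]}' 8.7
python3 -m crank '{"dp":[[0,0,0.2],[0,0,0],[0,0,0],[0,0,0],[0,0,0],[0,0,0],[0,0,0],[0,0,0]],"delta_rot":[[0,0,0],[0,0,0],[0,0,0],[0,0,0],[0,0,0],[0,0,0],[0,0,0],[0,0,0]]}' 5 15
python3 - <<'E'
from h import *
to((*wd(0,-122),.068),PSI)
print(rk(ctrl.get_state()["position"][None]))
E
```

```text
time: 17.35
position: [0.5978, -0.0518, 0.0688]
tool_rot: [3.138, -0.135, -0.003]
ft_force: [0.4, 0.7, 0.0]
grip_width: 1.0
time: 18.15
position: [0.5993, -0.0504, 0.0696]
tool_rot: [-3.138, 0.132, -0.002]
ft_force: [-1.2, 0.3, 6.5]
grip_width: 0.688
t 18.15 pos [ 0.5993 -0.0504  0.0696] dp cm [-0.01  2.76  0.15] F [-1.2  0.3  6.5] g 0.6877194123862439
toolx yaw -0.084 tilt [ 0.001  0.    -1.   ] q [-0.44  0.4   0.58  1.78 -0.25  1.03  0.15]
rz (tool) -0.0008386102044397603
[[  0.09540684 -94.39006249]]
```

```bash
python3 -m crank '{"dp":[[0,0,-0.3],[0,0,-0.2],[0,0.6,0],[0,0.8,0],[0,0.8,0],[0,0.5,0],[0,0,0],[0,0,0]],"delta_rot":[[0,0,0],[0,0,0],[0,0,0],[0,0,0],[0,0,0],[0,0,0],[0,0,0],[0,0,0]]}' 
python3 -m crank '{"dp":[[0,0,0.2],[0,0,0.15],[0,0,0.1],[0,0,0],[0,0,0],[0,0,0],[0,0,0],[0,0,0]],"delta_rot":[[0,0,0],[0,0,0],[0,0,0],[0,0,0],[0,0,0],[0,0,0],[0,0,0],[0,0,0]]}' 
python3 - <<'E'
from h import *
print(rk(ctrl.get_state()["position"][None]))
E
```

```text
time: 18.95
position: [0.5965, -0.0775, 0.0735]
tool_rot: [-3.138, 0.133, -0.0]
ft_force: [-0.1, 0.3, -3.5]
grip_width: 0.686
time: 19.75
position: [0.5966, -0.0768, 0.0696]
tool_rot: [-3.138, 0.131, 0.0]
ft_force: [-4.0, 2.4, 5.5]
grip_width: 0.692
[[  -0.36707849 -120.99604566]]
```

```bash
python3 -m crank '{"dp":[[0,0,0],[0,0,0],[0,0,0],[0,0,-2],[0,0,-3],[0,0,-4],[0,0,-4],[0,0,-2]],"delta_rot":[[0,0,0],[0,0,0],[0,0,0],[0,0,0],[0,0,0],[0,0,0],[0,0,0],[0,0,0]]}' 8.7
python3 -m crank '{"dp":[[0,-2,0],[0,-4,0],[0,-5,0],[0,-5,0],[0,-3,0],[0,-2,0],[0,-0.8,0],[0,0,0]],"delta_rot":[[0,0,0],[0,0,0],[0,0,0],[0,0,0],[0,0,0],[0,0,0],[0,0,0],[0,0,0]]}'
python3 - <<'E'
from h import *
i=ctrl.camera_info("wrist");im=ctrl.get_image("wrist");cv2.imwrite("pics/j.png",im)
to((*wd(0,97),.068),PSI)
cv2.imwrite("pics/j2.png",cv2.resize(im[100:260,170:340],None,fx=4,fy=3.7,interpolation=0))
np.save("i.npy",np.r_[i["xyz"],i["orientation"]])
E
```

```text
time: 20.55
position: [0.5983, -0.0781, 0.223]
tool_rot: [-3.139, 0.133, -0.009]
ft_force: [-0.2, 0.2, 0.1]
grip_width: 0.996
time: 21.35
position: [0.615, 0.1396, 0.2189]
tool_rot: [3.138, -0.132, 0.0]
ft_force: [-0.1, -1.0, -0.5]
grip_width: 0.999
t 21.4 pos [0.6151 0.1379 0.219 ] dp cm [-0.03 -0.27 15.1 ] F [ 0.2 -0.2  0.2] g 1.0021316203327284
toolx yaw -0.086 tilt [ 0.    -0.001 -1.   ] q [-0.69  0.31  0.53  1.55 -0.16  1.32 -0.23]
rz (tool) -0.0028848468638793534
```

View pics/j2.png

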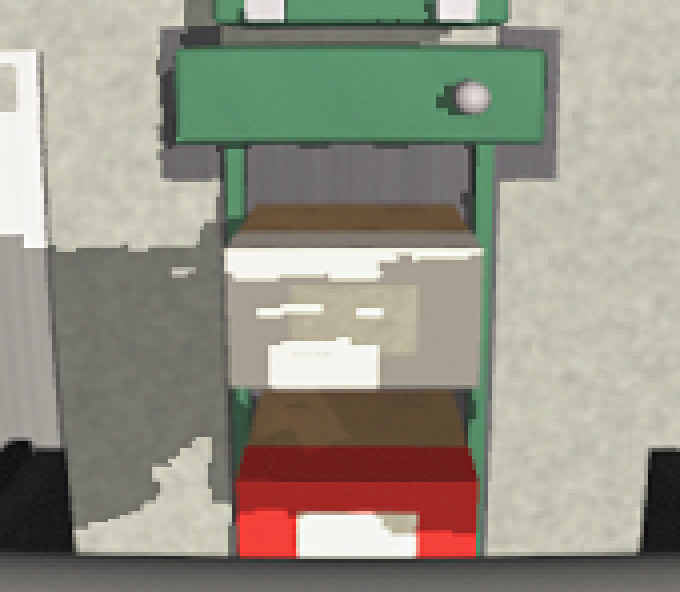

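```bash
python3 - <<'E'
from h import *
v=np.load("i.npy");i=ctrl.camera_info("wrist");i["xyz"]=v[:3];i["orientation"]=v[3:]
f=lambda u,v:(170+u/4,100+v/3.7)
print("white",rk(cast("wrist",[f(354,248),f(354,318),f(354,388),f(227,318),f(482,318)],.088,i)).round(1).tolist())
print("wall",rk(cast("wrist",[f(177,143),f(545,143),f(545,48)],.095,i)).round(1).tolist(),"pin",rk(cast("wrist",[f(472,97)],.109,i)))
E
```

```text
white [[-1.9, 115.6], [-2.0, 97.2], [-2.0, 78.2], [-32.4, 97.3], [28.7, 97.2]]
wall [[-42.0, 143.5], [41.4, 143.4], [41.0, 166.8]] pin [[ 23.25645776 155.24400448]]
```

```bash
python3 -m crank '{"dp":[[0,-0.3,0],[0,0,1.5],[0,0,3],[0,0,3],[0,0,3],[0,0,2.5],[0,0,1.5],[0,0,0.5]],"delta_rot":[[0,0,-0.003],[0,0,0],[0,0,0],[0,0,0],[0,0,0],[0,0,0],[0,0,0],[0,0,0]]}' 8.7
python3 -m crank '{"dp":[[0,0,0],[0,0,0],[0,0,0],[0,0,0],[0,0,0],[0,0,0],[0,0,0],[0,0,0]],"delta_rot":[[0,0,0],[0,0,0],[0,0,0],[0,0,0],[0,0,0],[0,0,0],[0,0,0],[0,0,0]]}' 5 15
python3 - <<'E'
from h import *
to((*wd(0,121),.068),PSI)
print(rk(ctrl.get_state()["position"][None]))
E
```

```text
time: 22.2
position: [0.6138, 0.1417, 0.0667]
tool_rot: [3.137, -0.129, -0.005]
ft_force: [0.1, -0.3, -0.6]
grip_width: 0.999
time: 23.0
position: [0.6154, 0.1431, 0.0701]
tool_rot: [-3.138, 0.127, -0.001]
ft_force: [-1.8, 0.2, 6.3]
grip_width: 0.689
t 23.0 pos [0.6154 0.1431 0.0701] dp cm [-0.01 -2.12  0.21] F [-1.8  0.2  6.3] g 0.6889802135151455
toolx yaw -0.081 tilt [ 0.001  0.001 -1.   ] q [-0.66  0.45  0.49  1.7  -0.24  1.05 -0.17]
rz (tool) 0.002129490946765511
[[ 0.1386159  99.76930321]]
```

```bash
python3 -m crank '{"dp":[[0,0,-0.3],[0,0,-0.2],[0,-0.6,0],[0,-0.7,0],[0,-0.6,0],[0,-0.4,0],[0,0,0],[0,0,0]],"delta_rot":[[0,0,0],[0,0,0],[0,0,0],[0,0,0],[0,0,0],[0,0,0],[0,0,0],[0,0,0]]}' 
python3 -m crank '{"dp":[[0,0,0.2],[0,0,0.15],[0,0,0.1],[0,0,0],[0,0,0],[0,0,0],[0,0,0],[0,0,0]],"delta_rot":[[0,0,0],[0,0,0],[0,0,0],[0,0,0],[0,0,0],[0,0,0],[0,0,0],[0,0,0]]}' 
python3 -m crank '{"dp":[[0,0,0],[0,0,0],[0,0,0],[0,0,-2],[0,0,-3],[0,0,-4],[0,0,-4],[0,0,-2]],"delta_rot":[[0,0,0],[0,0,0],[0,0,0],[0,0,0],[0,0,0],[0,0,0],[0,0,0],[0,0,0]]}' 8.7
python3 - <<'E'
from h import *
to((.565,-.287,.2),PSI)
E
```

```text
time: 23.8
position: [0.6169, 0.1658, 0.0739]
tool_rot: [3.139, -0.127, -0.0]
ft_force: [0.1, 0.5, -2.9]
grip_width: 0.689
time: 24.6
position: [0.617, 0.1654, 0.0701]
tool_rot: [3.139, -0.128, 0.0]
ft_force: [-3.3, -2.6, 5.2]
grip_width: 0.687
time: 25.4
position: [0.6187, 0.1662, 0.2237]
tool_rot: [-3.137, 0.127, -0.009]
ft_force: [0.9, -0.2, 0.5]
grip_width: 0.999
t 25.4 pos [0.6187 0.1662 0.2237] dp cm [-1.7  45.62  2.24] F [ 0.9 -0.2  0.5] g 0.9985337869781996
toolx yaw -0.081 tilt [ 0.006  0.002 -1.   ] q [-0.72  0.33  0.52  1.52 -0.17  1.33 -0.26]
rz (tool) 0.002080183994499052
```

```bash
python3 -m crank '{"dp":[[0,3,0],[0,5,0],[0,5,0],[0,5,0],[0,5,0],[0,5,0],[0,5,0],[0,5,0]],"delta_rot":[[0,0,0],[0,0,0],[0,0,0],[0,0,0],[0,0,0],[0,0,0],[0,0,0],[0,0,0]]}' 8.7
python3 -m crank '{"dp":[[-1,4,0],[-0.7,2.5,0],[0,0,0],[0,0,0],[0,0,0],[0,0,0],[0,0,0],[0,0,0]],"delta_rot":[[0,0,0],[0,0,0],[0,0,0],[0,0,0],[0,0,0],[0,0,0],[0,0,0],[0,0,0]]}' 8.7
python3 - <<'E'
from h import *
i=ctrl.camera_info("wrist");im=ctrl.get_image("wrist");cv2.imwrite("pics/k.png",im)
t=ctrl.get_image("top");cv2.imwrite("pics/k_top.png",cv2.resize(t[150:280,160:420],None,fx=3,fy=3,interpolation=2))
to((.565,-.287,.06),PSI)
np.save("i.npy",np.r_[i["xyz"],i["orientation"]])
E
```

```text
time: 26.2
position: [0.5862, -0.2146, 0.2197]
tool_rot: [-3.139, 0.126, -0.002]
ft_force: [0.4, 0.4, -1.7]
grip_width: 0.999
time: 27.0
position: [0.5645, -0.2755, 0.2195]
tool_rot: [-3.139, 0.125, -0.0]
ft_force: [1.2, -0.6, 0.3]
grip_width: 0.997
t 27.1 pos [ 0.5642 -0.276   0.2196] dp cm [ 0.16  1.1  15.96] F [-0.3  0.5  0.3] g 1.0039910639323215
toolx yaw -0.08 tilt [ 0.  0. -1.] q [-0.16  0.34  0.73  1.56 -0.23  1.33  0.51]
rz (tool) 0.0027144121224891293
```

View pics/k.png

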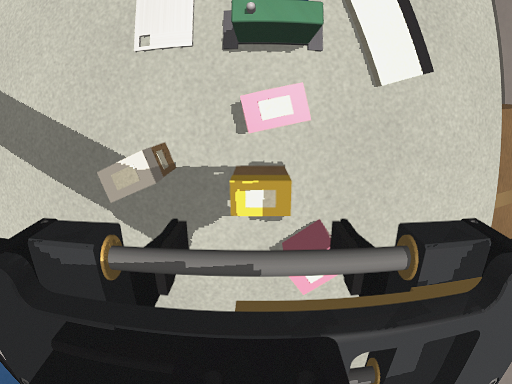

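View pics/k_top.png

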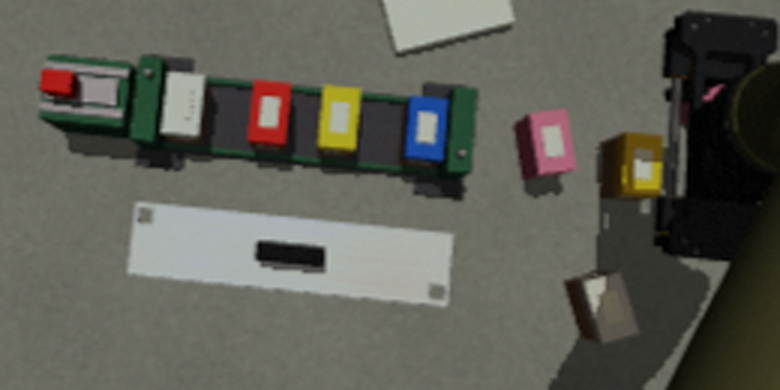

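```bash
python3 - <<'E'
from h import *
v=np.load("i.npy");i=ctrl.camera_info("wrist");i["xyz"]=v[:3];i["orientation"]=v[3:]
W=cast("wrist",[(230.5,177),(291,177.5),(290.5,216),(231,216),(260.5,199)],.08,i);print(W.round(4))
to((*W[4,:2],.06),PSI)
E
```

```text
[[ 0.5358 -0.2653  0.08  ]
 [ 0.5949 -0.2705  0.08  ]
 [ 0.5923 -0.3107  0.08  ]
 [ 0.5319 -0.3058  0.08  ]
 [ 0.5633 -0.2901  0.08  ]]
t 27.1 pos [ 0.5642 -0.276   0.2196] dp cm [1.000e-02 1.420e+00 1.596e+01] F [-0.3  0.5  0.3] g 1.0039910639323215
toolx yaw -0.08 tilt [ 0.  0. -1.] q [-0.16  0.34  0.73  1.56 -0.23  1.33  0.51]
rz (tool) 0.0027144121224891293
```

```bash
python3 -m crank '{"dp":[[0,1.3,0],[0,0,2],[0,0,3],[0,0,3],[0,0,3],[0,0,3],[0,0,1.5],[0,0,0.5]],"delta_rot":[[0,0,0.003],[0,0,0],[0,0,0],[0,0,0],[0,0,0],[0,0,0],[0,0,0],[0,0,0]]}' 8.7
python3 -m crank '{"dp":[[0,0,0],[0,0,0],[0,0,0],[0,0,0],[0,0,0],[0,0,0],[0,0,0],[0,0,0]],"delta_rot":[[0,0,0],[0,0,0],[0,0,0],[0,0,0],[0,0,0],[0,0,0],[0,0,0],[0,0,0]]}' 5 20
python3 -m crank '{"dp":[[0,0,-0.5],[0,0,-2],[0,0,-3],[0,0,-3],[0,0,-3],[0,0,-3],[0,0,-1],[0,0,0]],"delta_rot":[[0,0,0],[0,0,0],[0,0,0],[0,0,0],[0,0,0],[0,0,0],[0,0,0],[0,0,0]]}' 
python3 - <<'E'
from h import *
to((*wd(0,-77),.22),PSI)
E
```

```text
time: 27.9
position: [0.5618, -0.2897, 0.0579]
tool_rot: [-3.138, 0.133, 0.004]
ft_force: [0.6, -0.6, 0.2]
grip_width: 0.998
time: 28.7
position: [0.5638, -0.2896, 0.0606]
tool_rot: [3.138, -0.132, 0.003]
ft_force: [1.3, 0.6, 4.9]
grip_width: 0.685
time: 29.5
position: [0.5633, -0.2896, 0.2154]
tool_rot: [3.138, -0.132, 0.003]
ft_force: [-0.9, 0.4, -1.9]
grip_width: 0.687
t 29.5 pos [ 0.5633 -0.2896  0.2154] dp cm [  1.57 -25.88  -0.46] F [-0.9  0.4 -1.9] g 0.6870001739515437
toolx yaw -0.084 tilt [ 0.002 -0.    -1.   ] q [-0.14  0.35  0.73  1.56 -0.24  1.32  0.53]
rz (tool) -0.0009899329486582342
```

```bash
python3 -m crank '{"dp":[[0.2,-2,0],[0.2,-4,0],[0.2,-4.5,0],[0.3,-4.5,0],[0.3,-4.5,0],[0.2,-3.5,0],[0.2,-2,0],[0,-0.8,0]],"delta_rot":[[0,0,0],[0,0,0],[0,0,0],[0,0,0],[0,0,0],[0,0,0],[0,0,0],[0,0,0]]}' 
python3 -m crank '{"dp":[[0,0,1],[0,0,2],[0,0,1],[0,0,0],[0,0,0],[0,0,0],[0,0,0],[0,0,0]],"delta_rot":[[0,0,0],[0,0,0],[0,0,0],[0,0,0],[0,0,0],[0,0,0],[0,0,0],[0,0,0]]}' 
python3 - <<'E'
from h import *
i=ctrl.camera_info("wrist");im=ctrl.get_image("wrist");cv2.imwrite("pics/l.png",im)
np.save("i.npy",np.r_[i["xyz"],i["orientation"]])
to((*wd(0,-77.5),.07),PSI)
print(rk(ctrl.get_state()["position"][None]))
E
```

```text
time: 30.3
position: [0.5996, -0.0297, 0.2118]
tool_rot: [-3.139, 0.124, 0.007]
ft_force: [0.4, -0.0, -1.2]
grip_width: 0.688
time: 31.1
position: [0.601, -0.0336, 0.1752]
tool_rot: [-3.139, 0.132, -0.002]
ft_force: [-0.7, -0.6, -1.5]
grip_width: 0.69
t 31.15 pos [ 0.6008 -0.0336  0.1751] dp cm [-0.04  0.   10.51] F [-0.6  0.7 -2.2] g 0.6881520842601556
toolx yaw -0.084 tilt [ 0.001  0.    -1.   ] q [-0.51  0.29  0.62  1.68 -0.18  1.22  0.07]
rz (tool) -0.0008916273957289
[[  0.27123397 -77.51457586]]
```

View pics/l.png

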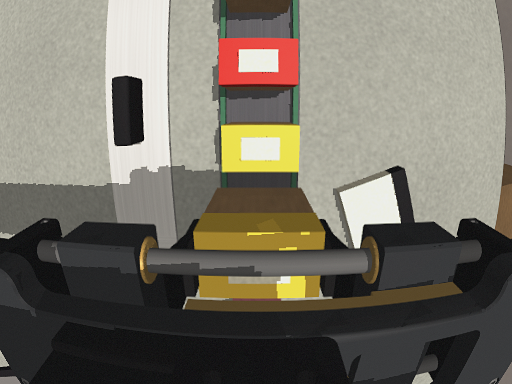

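```bash
python3 - <<'E'
from h import *
v=np.load("i.npy");i=ctrl.camera_info("wrist");i["xyz"]=v[:3];i["orientation"]=v[3:]
im=cv2.imread("pics/l.png")
cv2.imwrite("pics/l2.png",cv2.resize(im[110:310,180:340],None,fx=4,fy=3,interpolation=0))
print("held edge",rk(cast("wrist",[(260,233),(260,298)],.1945,i)).round(1).tolist(),"kept lower edge",rk(cast("wrist",[(260,171)],.088,i)))
E
```

```text
held edge [[-0.7, -59.3], [-0.7, -95.9]] kept lower edge [[ -0.21558499 -52.79687236]]
```

View pics/l2.png

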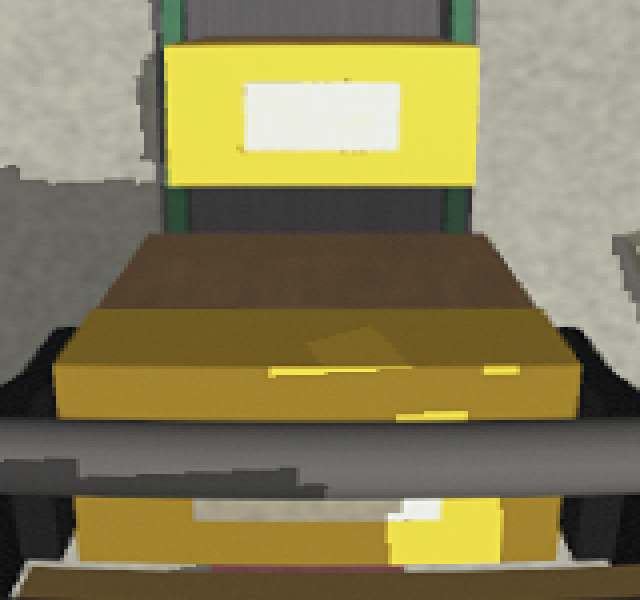

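```bash
python3 -m crank '{"dp":[[0,0.05,1],[0,0,2],[0,0,2],[0,0,2],[0,0,1.5],[0,0,1],[0,0,0.7],[0,0,0]],"delta_rot":[[0,0,0],[0,0,0],[0,0,0],[0,0,0],[0,0,0],[0,0,0],[0,0,0],[0,0,0]]}' 
python3 -m crank '{"dp":[[0,0,0.2],[0,0,0.2],[0,0,0.1],[0,0,0],[0,0,0],[0,0,0],[0,0,0],[0,0,0]],"delta_rot":[[0,0,0],[0,0,0],[0,0,0],[0,0,0],[0,0,0],[0,0,0],[0,0,0],[0,0,0]]}' 
```

```text
time: 31.95
position: [0.6001, -0.0341, 0.0718]
tool_rot: [3.139, -0.132, -0.002]
ft_force: [-0.8, -0.5, -0.8]
grip_width: 0.688
time: 32.75
position: [0.6011, -0.0341, 0.0686]
tool_rot: [-3.138, 0.132, -0.002]
ft_force: [-2.2, -0.0, 5.7]
grip_width: 0.684
```

Landed at the expected height (0.0686 m) with contact force. Release, go up and move on to the white carton.

```bash
python3 -m crank '{"dp":[[0,0,0],[0,0,0],[0,0,0],[0,0,-2],[0,0,-3],[0,0,-4],[0,0,-4],[0,0,-2]],"delta_rot":[[0,0,0],[0,0,0],[0,0,0],[0,0,0],[0,0,0],[0,0,0],[0,0,0],[0,0,0]]}' 8.7
python3 - <<'E'
from h import *
im=ctrl.get_image("wrist");cv2.imwrite("pics/m.png",im)
to((.4245,-.254,.06),.29)
E
```

```text
time: 33.55
position: [0.602, -0.0345, 0.2213]
tool_rot: [-3.138, 0.132, -0.008]
ft_force: [-0.1, -0.4, 0.2]
grip_width: 1.002
t 33.6 pos [ 0.6032 -0.0345  0.2236] dp cm [-16.1   23.4   16.19] F [ 1.6 -0.8  2.2] g 1.0034399475710218
toolx yaw -0.084 tilt [ 0.009  0.001 -1.   ] q [-0.52  0.25  0.63  1.62 -0.16  1.31  0.05]
rz (tool) -0.3742256241564348
```

View pics/m.png

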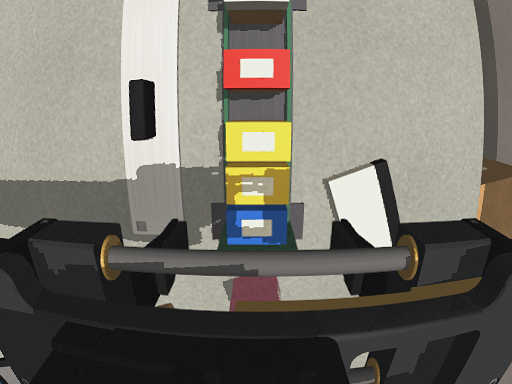

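```bash
python3 -m crank '{"dp":[[-1,2,0],[-2.5,3.5,0],[-2.5,4,0],[-2.5,4,0],[-2.5,4,0],[-2.5,3,0],[-1.6,2,0],[-1,0.5,0]],"delta_rot":[[0,0,0],[0,0,0],[0,0,0],[0,0,0],[0,0,0],[0,0,0],[0,0,0],[0,0,0]]}' 8.7
python3 -m crank '{"dp":[[0,0,0],[0,0,0],[0,0,0],[0,0,0],[0,0,0],[0,0,0],[0,0,0],[0,0,0]],"delta_rot":[[0,0,-0.1],[0,0,-0.1],[0,0,-0.1],[0,0,-0.07],[0,0,0],[0,0,0],[0,0,0],[0,0,0]]}'
python3 - <<'E'
from h import *
i=ctrl.camera_info("wrist");im=ctrl.get_image("wrist");cv2.imwrite("pics/n.png",im)
cv2.imwrite("pics/n2.png",cv2.resize(im[130:240,190:330],None,fx=5,fy=5,interpolation=0))
np.save("i.npy",np.r_[i["xyz"],i["orientation"]])
to((.4245,-.254,.06),.29)
E
```

```text
time: 34.4
position: [0.4175, -0.2526, 0.2165]
tool_rot: [-3.138, 0.141, 0.003]
ft_force: [-0.1, 0.5, 0.3]
grip_width: 1.0
time: 35.2
position: [0.4208, -0.2496, 0.2174]
tool_rot: [-3.109, -0.447, 0.0]
ft_force: [0.1, 0.2, -0.8]
grip_width: 1.001
t 35.25 pos [ 0.4208 -0.2497  0.2175] dp cm [ 0.23  0.52 15.75] F [0.1 0.2 0. ] g 1.001896799586288
toolx yaw 0.286 tilt [-0.  0. -1.] q [-0.34 -0.04  0.81  1.9   0.03  1.28  0.75]
rz (tool) -0.004490055836091411
```

View pics/n2.png

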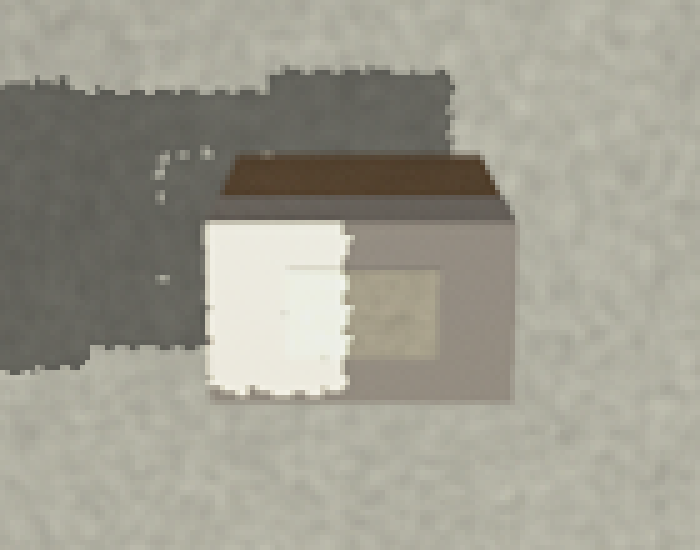

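View pics/n.png

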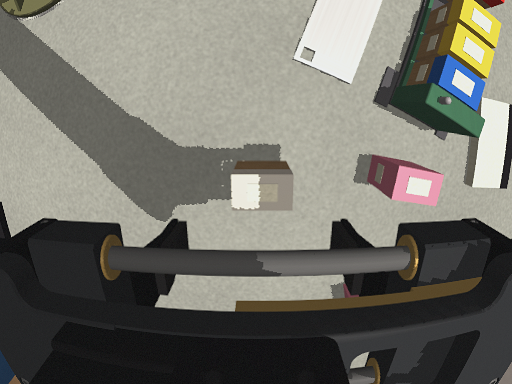

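```bash
python3 - <<'E'
from h import *
v=np.load("i.npy");i=ctrl.camera_info("wrist");i["xyz"]=v[:3];i["orientation"]=v[3:]
W=cast("wrist",np.array([(204,221),(514,221),(512,402),(209,402)])/5+[190,130],.08,i)[:,:2];print(W.round(4),W.mean(0))
d=W[[1,2]].mean(0)-W[[0,3]].mean(0)
to((*W.mean(0),.06),np.arctan2(d[1],d[0]))
E
```

```text
[[ 0.3896 -0.2464]
 [ 0.4474 -0.2295]
 [ 0.4586 -0.265 ]
 [ 0.4001 -0.2821]] [ 0.42392979 -0.25575617]
t 35.25 pos [ 0.4208 -0.2497  0.2175] dp cm [ 0.13  0.67 15.75] F [0.1 0.2 0. ] g 1.001896799586288
toolx yaw 0.286 tilt [-0.  0. -1.] q [-0.34 -0.04  0.81  1.9   0.03  1.28  0.75]
rz (tool) 0.0006764192915629241
```

```bash
python3 -m crank '{"dp":[[0.1,0.6,0],[0,0,2],[0,0,3],[0,0,3],[0,0,3],[0,0,2.5],[0,0,1.5],[0,0,0.7]],"delta_rot":[[0,0,0],[0,0,0],[0,0,0],[0,0,0],[0,0,0],[0,0,0],[0,0,0],[0,0,0]]}' 8.7
python3 -m crank '{"dp":[[0,0,0],[0,0,0],[0,0,0],[0,0,0],[0,0,0],[0,0,0],[0,0,0],[0,0,0]],"delta_rot":[[0,0,0],[0,0,0],[0,0,0],[0,0,0],[0,0,0],[0,0,0],[0,0,0],[0,0,0]]}' 5 20
python3 -m crank '{"dp":[[0,0,-0.5],[0,0,-2],[0,0,-3],[0,0,-3],[0,0,-3],[0,0,-3],[0,0,-1],[0,0,0]],"delta_rot":[[0,0,0],[0,0,0],[0,0,0],[0,0,0],[0,0,0],[0,0,0],[0,0,0],[0,0,0]]}' 
python3 -m crank '{"dp":[[0,0,0],[0,0,0],[0,0,0],[0,0,0],[0,0,0],[0,0,0],[0,0,0],[0,0,0]],"delta_rot":[[0,0,0.09],[0,0,0.1],[0,0,0.1],[0,0,0.08],[0,0,0],[0,0,0],[0,0,0],[0,0,0]]}' 
python3 - <<'E'
from h import *
print(wd(0,77.5));to((*wd(0,77.5),.22),PSI)
E
```

```text
time: 36.05
position: [0.4228, -0.2553, 0.0593]
tool_rot: [-3.109, -0.447, 0.003]
ft_force: [-1.1, 0.0, -0.6]
grip_width: 1.004
time: 36.85
position: [0.4245, -0.2554, 0.0614]
tool_rot: [3.109, 0.448, 0.003]
ft_force: [0.9, 1.4, 5.2]
grip_width: 0.69
time: 37.65
position: [0.4237, -0.2554, 0.216]
tool_rot: [3.109, 0.448, 0.003]
ft_force: [-0.3, 0.7, -3.5]
grip_width: 0.688
time: 38.45
position: [0.4233, -0.2552, 0.2152]
tool_rot: [-3.139, 0.131, 0.001]
ft_force: [-0.2, -0.1, -2.3]
grip_width: 0.686
[0.61342512 0.1209332 ]
t 38.45 pos [ 0.4233 -0.2552  0.2152] dp cm [ 15.83 -39.06  -0.49] F [-0.2 -0.1 -2.3] g 0.6862468738079047
toolx yaw -0.083 tilt [-0.001  0.    -1.   ] q [-0.34 -0.02  0.83  1.89  0.02  1.27  0.4 ]
rz (tool) -0.00019163279978973158
```

```bash
python3 -m crank '{"dp":[[0.6,-2,0],[1.4,-3.5,0],[1.7,-4.2,0],[1.7,-4.2,0],[1.7,-4.2,0],[1.7,-4.2,0],[1.7,-4,0],[1.3,-3,0]],"delta_rot":[[0,0,0],[0,0,0],[0,0,0],[0,0,0],[0,0,0],[0,0,0],[0,0,0],[0,0,0]]}' 
python3 -m crank '{"dp":[[1.2,-3,0],[1.2,-3,0],[1,-2,0],[0.7,-1.7,0],[0,0,2],[0,0,2],[0,0,0],[0,0,0]],"delta_rot":[[0,0,0],[0,0,0],[0,0,0],[0,0,0],[0,0,0],[0,0,0],[0,0,0],[0,0,0]]}' 
python3 - <<'E'
from h import *
i=ctrl.camera_info("wrist");im=ctrl.get_image("wrist");cv2.imwrite("pics/o.png",im)
np.save("i.npy",np.r_[i["xyz"],i["orientation"]])
to((*wd(0,77.5),.07),PSI)
print(rk(ctrl.get_state()["position"][None]))
cv2.imwrite("pics/o2.png",cv2.resize(im[90:310,180:340],None,fx=4,fy=2.7,interpolation=0))
E
```

```text
time: 39.25
position: [0.5665, 0.0306, 0.2152]
tool_rot: [-3.138, 0.126, -0.0]
ft_force: [0.2, -0.3, -3.2]
grip_width: 0.684
time: 40.05
position: [0.6145, 0.1197, 0.1756]
tool_rot: [3.138, -0.133, -0.001]
ft_force: [-0.3, -0.1, -2.9]
grip_width: 0.689
t 40.1 pos [0.6151 0.1198 0.1765] dp cm [-0.19 -0.1  10.65] F [-0.2  0.7 -2.4] g 0.6849060405138231
toolx yaw -0.084 tilt [ 0.001  0.    -1.   ] q [-0.65  0.33  0.52  1.62 -0.17  1.24 -0.19]
rz (tool) -0.0014287233324088433
[[ 1.79302413 76.46259836]]
```

View pics/o2.png

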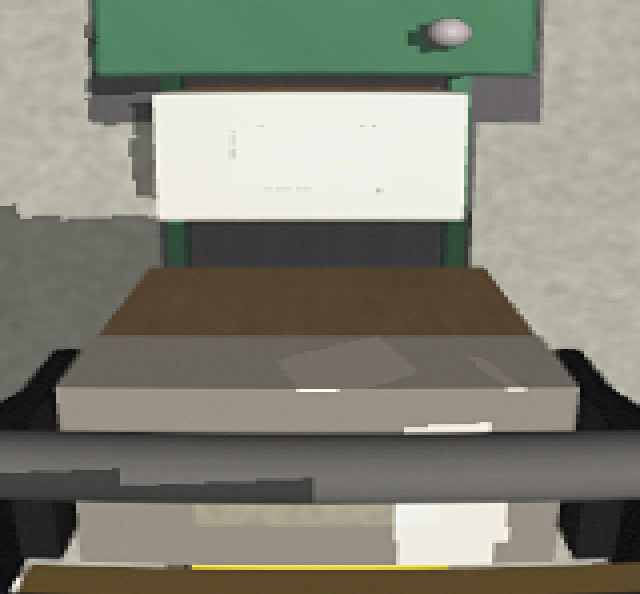

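```bash
python3 - <<'E'
from h import *
v=np.load("i.npy");i=ctrl.camera_info("wrist");i["xyz"]=v[:3];i["orientation"]=v[3:]
print("held edge",rk(cast("wrist",[(260,233.7),(260,299),(194.5,234),(324.5,234)],.195,i)).round(1).tolist(),"kept",rk(cast("wrist",[(258,124.5),(260,171.3)],.088,i)))
E
```

```text
held edge [[0.2, 94.3], [0.2, 57.4], [-30.2, 93.8], [30.1, 93.7]] kept [[ -1.01636896 137.77880208]
 [  0.4663085  100.68704853]]
```

```bash
python3 -m crank '{"dp":[[0,-0.1,1],[0,0,2],[0,0,2],[0,0,2],[0,0,1.5],[0,0,1],[0,0,0.8],[0,0,0]],"delta_rot":[[0,0,0],[0,0,0],[0,0,0],[0,0,0],[0,0,0],[0,0,0],[0,0,0],[0,0,0]]}' 
python3 -m crank '{"dp":[[0,0,0.2],[0,0,0.2],[0,0,0.1],[0,0,0],[0,0,0],[0,0,0],[0,0,0],[0,0,0]],"delta_rot":[[0,0,0],[0,0,0],[0,0,0],[0,0,0],[0,0,0],[0,0,0],[0,0,0],[0,0,0]]}' 
```

```text
time: 40.9
position: [0.6143, 0.121, 0.0718]
tool_rot: [3.138, -0.132, -0.002]
ft_force: [-0.2, -0.1, -2.5]
grip_width: 0.689
time: 41.7
position: [0.6155, 0.1212, 0.0694]
tool_rot: [-3.138, 0.132, -0.003]
ft_force: [-1.4, -0.7, 4.9]
grip_width: 0.689
```

```bash
python3 -m crank '{"dp":[[0,0,0],[0,0,0],[0,0,0],[0,0,-2],[0,0,-3],[0,0,-4],[0,0,-4],[0,0,-2]],"delta_rot":[[0,0,0],[0,0,0],[0,0,0],[0,0,0],[0,0,0],[0,0,0],[0,0,0],[0,0,0]]}' 8.7
python3 - <<'E'
from h import *
im=ctrl.get_image("wrist");cv2.imwrite("pics/p.png",im)
t=ctrl.get_image("top");s=ctrl.get_image("scene")
cv2.imwrite("pics/p_top.png",cv2.resize(t[150:280,160:420],None,fx=3,fy=3,interpolation=2))
cv2.imwrite("pics/p_scene.png",cv2.resize(s[155:275,95:350],None,fx=3,fy=3,interpolation=2))
to((.4724,.0537,.0366),PSI)
E
```

```text
time: 42.5
position: [0.6163, 0.1211, 0.2216]
tool_rot: [-3.137, 0.132, -0.008]
ft_force: [1.5, 0.4, 0.2]
grip_width: 0.999
t 42.65 pos [0.6156 0.1211 0.219 ] dp cm [-13.76   7.95  18.19] F [-0.5  0.2 -0.1] g 0.9939818129100361
toolx yaw -0.084 tilt [ 0.003  0.001 -1.   ] q [-0.66  0.3   0.53  1.56 -0.16  1.31 -0.2 ]
rz (tool) -0.0009813901147428528
```

View pics/p.png

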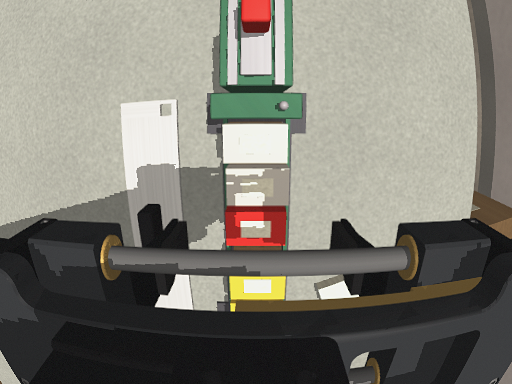

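View pics/p_scene.png

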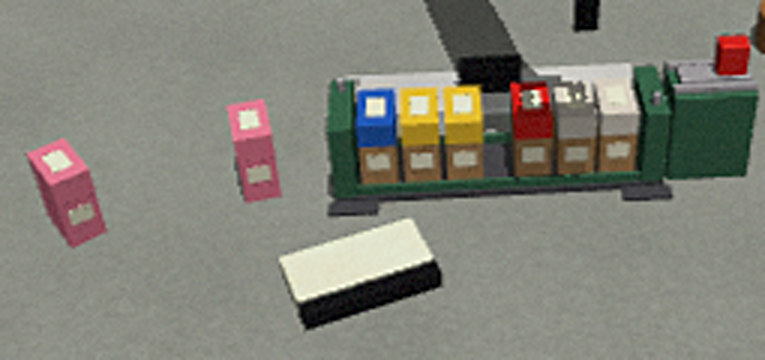

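View pics/p_top.png

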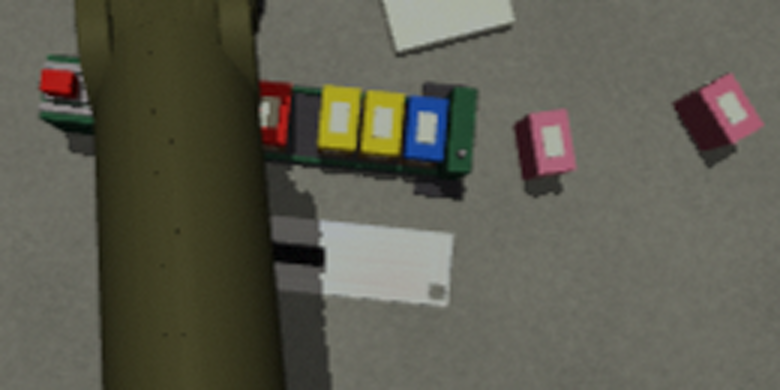

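```bash
python3 -m crank '{"dp":[[-1.5,1,0],[-3,1.5,0],[-3,1.5,0],[-3,1.5,0],[-2,1.5,0],[-1.3,1,0],[0,0,0],[0,0,0]],"delta_rot":[[0,0,0],[0,0,0],[0,0,0],[0,0,0],[0,0,0],[0,0,0],[0,0,0],[0,0,0]]}' 4.5
python3 -m crank '{"dp":[[0,0,2],[0,0,2],[0,0,2],[0,0,2],[0,0,2],[0,0,1],[0,0,0],[0,0,0]],"delta_rot":[[0,0,0],[0,0,0],[0,0,0],[0,0,0],[0,0,0],[0,0,0],[0,0,0],[0,0,0]]}' 4.5
python3 - <<'E'
from h import *
im=ctrl.get_image("wrist");cv2.imwrite("pics/q.png",im)
to((.4724,.0537,.037),PSI)
E
```

```text
time: 43.45
position: [0.4703, 0.0533, 0.2167]
tool_rot: [-3.139, 0.131, 0.001]
ft_force: [0.4, 0.6, 0.0]
grip_width: 0.527
time: 44.25
position: [0.4711, 0.0531, 0.1078]
tool_rot: [3.138, -0.132, 0.001]
ft_force: [1.0, -0.0, 0.5]
grip_width: 0.518
t 44.3 pos [0.4714 0.0531 0.1083] dp cm [ 0.09 -0.06  7.13] F [ 0.3  0.4 -0.4] g 0.5173712708393717
toolx yaw -0.084 tilt [ 0.001  0.    -1.   ] q [-0.7   0.06  0.55  2.05 -0.03  1.04 -0.22]
rz (tool) -0.0008650210890437382
```

View pics/q.png

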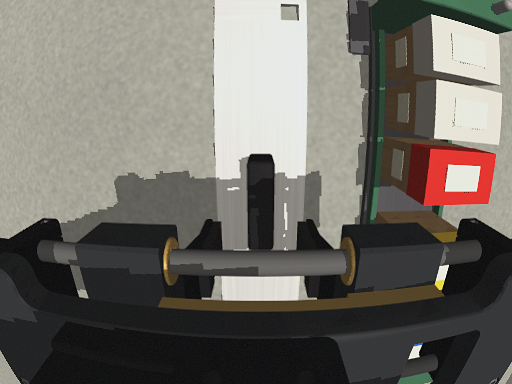

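```bash
python3 -m crank '{"dp":[[0.05,-0.05,1.5],[0,0,1.5],[0,0,1.5],[0,0,1.2],[0,0,0.8],[0,0,0.5],[0,0,0],[0,0,0]],"delta_rot":[[0,0,0],[0,0,0],[0,0,0],[0,0,0],[0,0,0],[0,0,0],[0,0,0],[0,0,0]]}' 4.5
python3 -m crank '{"dp":[[0,0,0],[0,0,0],[0,0,0],[0,0,0],[0,0,0],[0,0,0],[0,0,0],[0,0,0]],"delta_rot":[[0,0,0],[0,0,0],[0,0,0],[0,0,0],[0,0,0],[0,0,0],[0,0,0],[0,0,0]]}' 1.2 30
```

```text
time: 45.1
position: [0.4714, 0.0534, 0.038]
tool_rot: [-3.139, 0.132, -0.001]
ft_force: [1.1, 0.2, 0.4]
grip_width: 0.52
time: 45.9
position: [0.4714, 0.0534, 0.0378]
tool_rot: [-3.139, 0.132, -0.001]
ft_force: [1.6, 0.7, 1.7]
grip_width: 0.228
```

```bash
python3 -m crank '{"dp":[[0,0,-0.5],[0,0,-2],[0,0,-3],[0,0,-3],[0,0,-3],[0,0,-3],[0,0,-2.5],[0,0,-1.5]],"delta_rot":[[0,0,0],[0,0,0],[0,0,0],[0,0,0],[0,0,0],[0,0,0],[0,0,0],[0,0,0]]}'
python3 -m crank '{"dp":[[1,0,0],[2,0,0],[2.5,0,0],[2.5,0,0],[2.5,0,0],[2,0,0],[1,0,0],[0,0,0]],"delta_rot":[[0,0,0],[0,0,0],[0,0,0],[0,0,0],[0,0,0],[0,0,0],[0,0,0],[0,0,0]]}'
python3 - <<'E'
from h import *
i=ctrl.camera_info("wrist");im=ctrl.get_image("wrist");cv2.imwrite("pics/r.png",im)
np.save("i.npy",np.r_[i["xyz"],i["orientation"]])
to((.6067,.0425,.1328),PSI)
E
```

```text
time: 46.7
position: [0.4706, 0.0532, 0.2239]
tool_rot: [-3.138, 0.132, -0.0]
ft_force: [0.3, 0.7, -5.0]
grip_width: 0.229
time: 47.5
position: [0.6056, 0.0415, 0.2206]
tool_rot: [3.137, -0.133, -0.004]
ft_force: [-0.1, 0.2, -4.5]
grip_width: 0.226
t 47.55 pos [0.6048 0.0417 0.221 ] dp cm [ 0.21 -0.11  8.82] F [-0.7  0.6 -3.8] g 0.22731700477992345
toolx yaw -0.085 tilt [-0.003 -0.001 -1.   ] q [-0.62  0.27  0.61  1.61 -0.16  1.31 -0.07]
rz (tool) -0.001500432174571964
```

View pics/r.png

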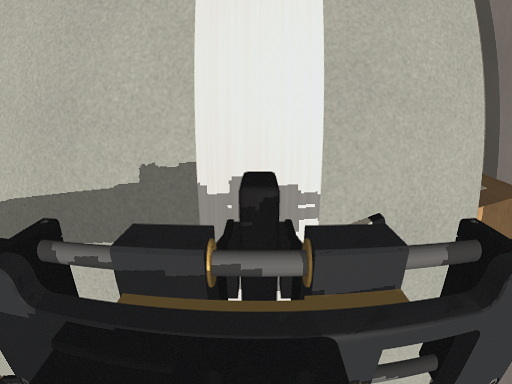

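```bash
python3 -m crank '{"dp":[[0.1,-0.1,1],[0,0,1.5],[0,0,1.5],[0,0,1.5],[0,0,0.8],[0,0,0],[0,0,0],[0,0,0]],"delta_rot":[[0,0,0],[0,0,0],[0,0,0],[0,0,0],[0,0,0],[0,0,0],[0,0,0],[0,0,0]]}'
python3 - <<'E'
from h import *
to((.6067,.0425,.1328),PSI)
t=ctrl.get_image("top");s=ctrl.get_image("scene")
cv2.imwrite("pics/s_top.png",cv2.resize(t[150:230,160:340],None,fx=4,fy=4,interpolation=2))
cv2.imwrite("pics/s_scene.png",cv2.resize(s[155:235,190:350],None,fx=5,fy=5,interpolation=2))
E
```

```text
time: 48.35
position: [0.6072, 0.0429, 0.1604]
tool_rot: [-3.138, 0.132, -0.002]
ft_force: [-0.1, 0.7, -4.6]
grip_width: 0.227
t 48.35 pos [0.6072 0.0429 0.1604] dp cm [-0.06  0.05  2.76] F [-0.1  0.7 -4.6] g 0.22665474920283116
toolx yaw -0.084 tilt [ 0.002  0.    -1.   ] q [-0.61  0.32  0.6   1.68 -0.19  1.2  -0.05]
rz (tool) -0.0010997450101428718
```

View pics/s_scene.png

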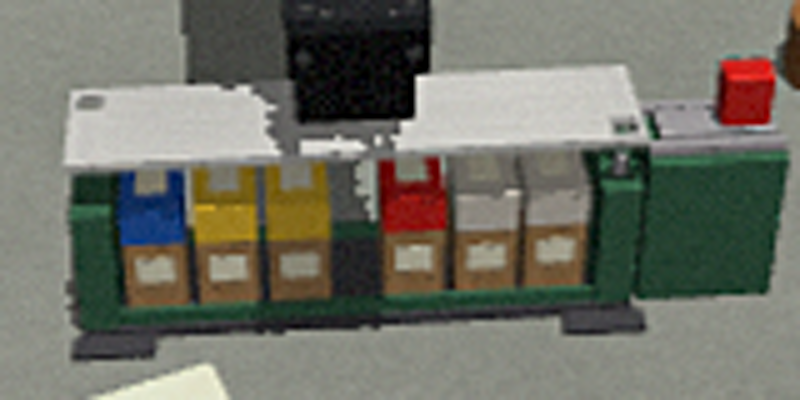

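View pics/s_top.png

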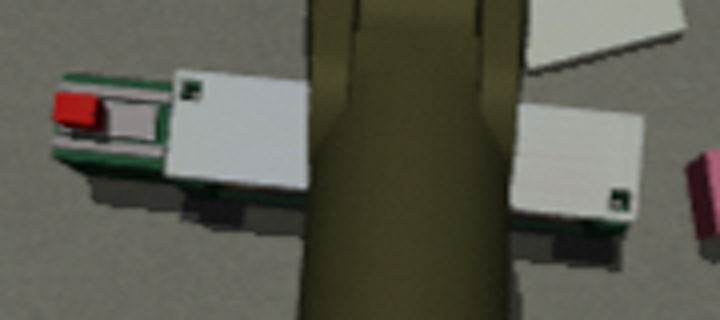

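```bash
python3 -m crank '{"dp":[[-0.05,0.03,0.4],[0,0,0.4],[0,0,0.4],[0,0,0.4],[0,0,0.4],[0,0,0.3],[0,0,0],[0,0,0]],"delta_rot":[[0,0,0],[0,0,0],[0,0,0],[0,0,0],[0,0,0],[0,0,0],[0,0,0],[0,0,0]]}'
```

```text
time: 49.25
position: [0.6061, 0.0427, 0.1365]
tool_rot: [3.139, -0.132, 0.0]
ft_force: [0.6, -0.5, -5.0]
grip_width: 0.23
```

```bash
python3 -m crank '{"dp":[[0,0,0.15],[0,0,0.15],[0,0,0.1],[0,0,0],[0,0,0],[0,0,0],[0,0,0],[0,0,0]],"delta_rot":[[0,0,0],[0,0,0],[0,0,0],[0,0,0],[0,0,0],[0,0,0],[0,0,0],[0,0,0]]}'
```

```text
time: 50.05
position: [0.6061, 0.0427, 0.1328]
tool_rot: [-3.139, 0.132, -0.0]
ft_force: [-2.6, -0.1, -0.5]
grip_width: 0.229
```

Contact at exactly 0.1328 m, as predicted. Release, then go up and across to the lock.

```bash
python3 -m crank '{"dp":[[0,0,0],[0,0,0],[0,0,0],[0,0,0],[0,0,-2],[0,0,-3],[0,0,-3],[0,0,-1]],"delta_rot":[[0,0,0],[0,0,0],[0,0,0],[0,0,0],[0,0,0],[0,0,0],[0,0,0],[0,0,0]]}' 4.5
python3 -m crank '{"dp":[[0,-2,0],[0,-4,0],[0,-4,0],[0,-3,0],[0,0,0],[0,0,0],[0,0,0],[0,0,0]],"delta_rot":[[0,0,0],[0,0,0],[0,0,0],[0,0,0],[0,0,0],[0,0,0],[0,0,0],[0,0,0]]}'
python3 - <<'E'
from h import *
s=ctrl.get_image("scene")
cv2.imwrite("pics/t_scene.png",cv2.resize(s[155:235,190:350],None,fx=5,fy=5,interpolation=2))
i=ctrl.camera_info("wrist");im=ctrl.get_image("wrist");cv2.imwrite("pics/t.png",im)
f=lambda n:0
to((.6272,.2762,.137),PSI)
E
```

```text
time: 50.85
position: [0.6078, 0.0425, 0.2261]
tool_rot: [-3.137, 0.132, -0.009]
ft_force: [-0.5, 1.0, -0.2]
grip_width: 0.517
time: 51.65
position: [0.6172, 0.1701, 0.2226]
tool_rot: [3.138, -0.136, 0.0]
ft_force: [0.2, -0.3, 0.1]
grip_width: 0.516
t 51.75 pos [0.6172 0.1707 0.2227] dp cm [  0.09 -10.59   8.57] F [0.3 0.2 0.3] g 0.5162866456095678
toolx yaw -0.086 tilt [ 0. -0. -1.] q [-0.75  0.34  0.55  1.52 -0.18  1.33 -0.26]
rz (tool) -0.0031261738207941647
```

View pics/t_scene.png

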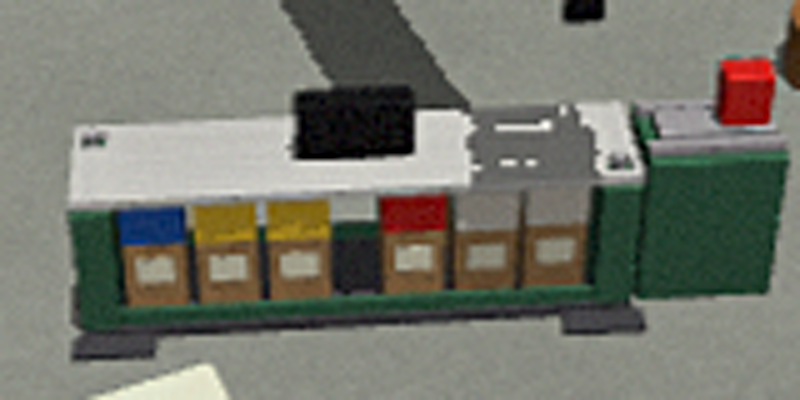

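View pics/t.png

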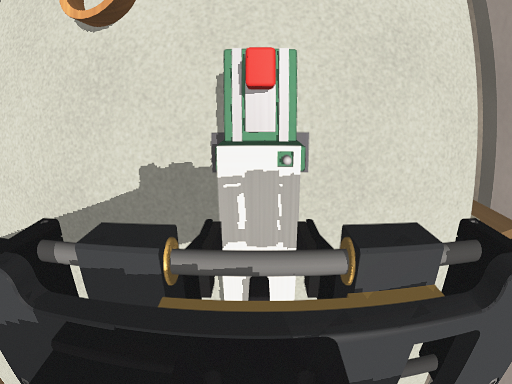

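```bash
python3 -m crank '{"dp":[[0.1,-2,0],[0,-3.5,0],[0,-3.5,0],[0,-1.6,0],[0,0,1],[0,0,2],[0,0,2],[0,0,1.5]],"delta_rot":[[0,0,0],[0,0,0],[0,0,0],[0,0,0],[0,0,0],[0,0,0],[0,0,0],[0,0,0]]}' 4.5
python3 -m crank '{"dp":[[0,0,1],[0,0,0.8],[0,0,0.3],[0,0,0],[0,0,0],[0,0,0],[0,0,0],[0,0,0]],"delta_rot":[[0,0,0],[0,0,0],[0,0,0],[0,0,0],[0,0,0],[0,0,0],[0,0,0],[0,0,0]]}' 
python3 -m crank '{"dp":[[0,0,0],[0,0,0],[0,0,0],[0,0,0],[0,0,0],[0,0,0],[0,0,0],[0,0,0]],"delta_rot":[[0,0,0],[0,0,0],[0,0,0],[0,0,0],[0,0,0],[0,0,0],[0,0,0],[0,0,0]]}' 1.5 25
```

```text
time: 52.55
position: [0.6266, 0.275, 0.1556]
tool_rot: [3.136, -0.136, -0.002]
ft_force: [0.4, -0.4, 0.1]
grip_width: 0.516
time: 53.35
position: [0.6271, 0.2779, 0.137]
tool_rot: [-3.138, 0.132, -0.001]
ft_force: [-0.0, -0.2, -0.8]
grip_width: 0.522
time: 54.15
position: [0.6274, 0.2777, 0.1366]
tool_rot: [-3.139, 0.132, -0.002]
ft_force: [3.8, 0.5, -2.4]
grip_width: 0.251
```

```bash
python3 -m crank '{"dp":[[0,0.5,0],[0,0.7,0],[0,0.7,0],[0,0.7,0],[0,0.7,0],[0,0.6,0],[0,0.4,0],[0,0,0]],"delta_rot":[[0,0,0],[0,0,0],[0,0,0],[0,0,0],[0,0,0],[0,0,0],[0,0,0],[0,0,0]]}' 
python3 -m crank '{"dp":[[0,0.1,0],[0,0.1,0],[0,0.1,0],[0,0.1,0],[0,0.1,0],[0,0,0],[0,0,0],[0,0,0]],"delta_rot":[[0,0,0],[0,0,0],[0,0,0],[0,0,0],[0,0,0],[0,0,0],[0,0,0],[0,0,0]]}' 
```

```text
time: 54.95
position: [0.6237, 0.2344, 0.1366]
tool_rot: [-3.139, 0.133, -0.002]
ft_force: [4.1, 0.3, -3.7]
grip_width: 0.252
time: 55.75
position: [0.6235, 0.2328, 0.1366]
tool_rot: [-3.136, 0.129, -0.004]
ft_force: [5.8, 5.1, -4.9]
grip_width: 0.247
```

```bash
python3 -m crank '{"dp":[[0,-0.3,0],[0,0,0],[0,0,0],[0,0,0],[0,0,-2],[0,0,-3],[0,0,-4],[0,0,-3]],"delta_rot":[[0,0,0],[0,0,0],[0,0,0],[0,0,0],[0,0,0],[0,0,0],[0,0,0],[0,0,0]]}' 4.5
python3 - <<'E'
from h import *
s=ctrl.get_image("scene")
cv2.imwrite("pics/u_scene.png",cv2.resize(s[155:235,190:350],None,fx=5,fy=5,interpolation=2))
i=ctrl.camera_info("wrist");im=ctrl.get_image("wrist");cv2.imwrite("pics/u.png",im)
hs=cv2.cvtColor(im,cv2.COLOR_BGR2HSV)
m=(cv2.inRange(hs,(0,150,150),(10,255,255))|cv2.inRange(hs,(170,150,150),(179,255,255)))
c=max(cv2.findContours(m,0,2)[0],key=cv2.contourArea);W=rk(cast("wrist",c[:,0,:]+0.,.149,i)).astype(np.float32);print(cv2.boundingRect(c),cv2.minAreaRect(W))
to((.6,.2,.3))
E
```

```text
time: 56.55
position: [0.6233, 0.2325, 0.259]
tool_rot: [-3.138, 0.133, -0.002]
ft_force: [0.0, 1.0, -0.5]
grip_width: 0.517
(245, 180, 22, 30) ((-1.1146183013916016, 187.7446746826172), (27.461977005004883, 19.25592041015625), 89.75423431396484)
t 56.65 pos [0.6254 0.233  0.2624] dp cm [-2.22  3.49 -3.79] F [ 0.7 -0.1  0.4] g 0.516118875170901
toolx yaw -0.084 tilt [ 0.008  0.004 -1.   ] q [-0.79  0.37  0.53  1.4  -0.19  1.41 -0.35]
```

View pics/u_scene.png

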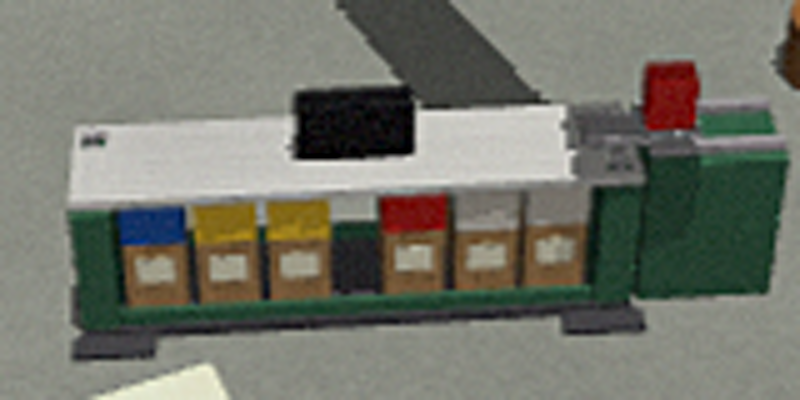

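View pics/u.png

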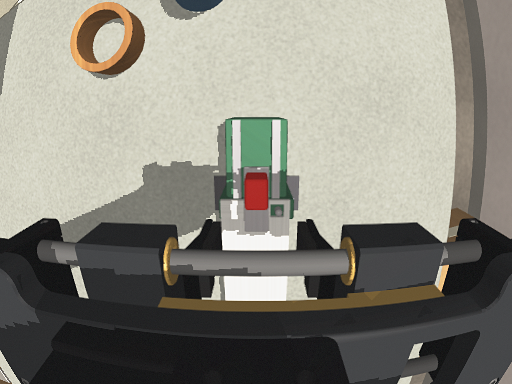

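```bash
python3 -m crank '{"dp":[[0,0,-1],[0,0,0],[0,0,0],[0,0,0],[0,0,0],[0,0,0],[0,0,0],[0,0,0]],"delta_rot":[[0,0,0],[0,0,0],[0,0,0],[0,0,0],[0,0,0],[0,0,0],[0,0,0],[0,0,0]]}'
python3 -c "
from bench import ctrl
print(ctrl.close_job())"
```

```text
time: 57.45
position: [0.6231, 0.2329, 0.2665]
tool_rot: [-3.139, 0.132, 0.0]
ft_force: [-0.8, -0.1, 0.3]
grip_width: 0.518
the job is handed in; nothing more can be done
None
```

The rack is ready and I handed the job in at about 57 s; it returned no verdict.

**What I did:**
- Slid the lock open and laid the cover flat on the desk in front of the rack.
- Moved the blue and white cartons in the row outwards by lifting each a few millimetres rather than pushing it.
- Stood the waiting yellow and white cartons beside their mates. Only those two were present, and I left the two all-pink cartons alone.
- Put the cover back on its pins and slid the lock home.

**What the last checks showed:**
- **Lock:** its travel measured 45 mm until it hit the stop. The last wrist picture puts the grip at rack y 187.7 mm, against 187 mm fully home.
- **Cover:** it made contact at the predicted height. In the pictures it lies flat with both pins through the holes.
- **Cartons:** all six stand upright in the row, in the order blue, yellow, yellow, red, white, white. The gaps beside the mates were aimed at about 6 to 7 mm. I judged them from the positions at placing and the later pictures, without measuring them afterwards.
- **Bystanders:** I never touched the tape, mug or notepad, but I did not measure their positions again at the end.

No check failed or disagreed. Rack position estimates from different views differed by 1 to 2 mm, within the calibration tolerance.

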